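# Line up three control units and scan the orange one

### The arm

A 6-joint arm with a two-finger parallel gripper is mounted at the origin on the work surface. World frame = base frame: x ahead of the robot, y to its left, z up, the work surface at z = 0. Lengths are in m, angles in rad, forces in N, time in s.
With the tool pointing down it reaches from about 0.425 to 0.95 m from the base axis. Payload 3.5 kg.
Tool frame: the origin (TCP) lies midway between the tips of the shut fingers; the grasp point (between the pads) lies 19 mm behind it; z points along the fingers, y is the line along which they close (so a half turn about z gives the same grasp; the last joint's range is limited). The gripper opens to 85 mm and grips with 20 to 120 N. Pads are 22 mm wide; open, the fingers measure 114 mm over their backs; the gripper's body (76 mm by 85 mm) begins 54 mm behind the grasp point. The pads swing forward as they close: fully open they stand 13 mm farther back than shut.
Start: joints at [1.151, 0.286, 1.577, -0, 1.279, -0.15], TCP at [0.18, 0.651, 0.197] pointing down, gripper open.
Joint ranges: [-2.77, 2.77], [-0.9, 2.22], [0.21, 2.48], [-1.53, 4.67], [0.24, 2.81], [-2.84, 2.84]. Speed limits (rad/s): [2.79, 2.79, 3.14, 3.14, 3.14, 3.14].

### API

Orientations are given as a unit quaternion [x, y, z, w].
In Python, from plant import ctrl gives the robot as it stands.
- The arm moves only by the tool move_arm, never from a script. Its argument "plan" is a list of rows, each an object of numbers: "x", "y", "z": the shift along the tool's x, y, z in m; "yaw": the turn about the tool's z in rad; "fingers": the closure, from 0 (fully open) to 1 (shut). In form: [{"x": .., "y": .., "z": .., "yaw": .., "fingers": ..}, ...]. A call has 1 to 5 rows; each row is the pose to reach, as a shift and turn from the pose commanded when the call began, along the tool's axes at that moment; what a row does not reach only later rows make up. A row lasts 1/10 s, in which the tool goes at most 50 mm and 8.59 degrees, less where a joint would pass 70% of its speed; a pose out of reach is approached as far as the arm can. A call with a gripper value outside its range is refused whole. The fingers move at their own pace and stop on an object; "force" is the grip in N (left out, the last holds). Time passes only in rows, so rows that repeat a pose let the fingers close. It gives the time, the measured TCP pose, the force, the opening and the grip force at its end, in the units of the state.
- ctrl.get_state(): the state, without advancing time (a new reading comes with each control period).
- ctrl.read_camera(name): name is "scene" or "top"; returns the picture (400x640x3 uint8, red, green, blue); there is no depth.
- ctrl.camera_model(name): a dict with "intrinsics" (3x3 intrinsics, pixels), "distortion" ([k1, k2, p1, p2, k3] as OpenCV has them; the pictures are not rectified), "cam_to_world" (4x4, takes a point from camera to world coordinates). Camera axes: x right, y up, looking along -z (the intrinsics and any distortion apply to the point x, -y, -z); pixel columns grow to the right and rows downward; lengths in m; the calibration is good to about 2 mm. A picture is of the moment at which its call begins. camera_model takes no time and is no camera call.
- ctrl.sign_off(): hands the job in; it is judged then, once.
The state is a dict: "time": time; "qpos": joint angles; "dq": joint speeds; "joint_efforts": joint torques, N m; "eef_pos": TCP position; "tcp_rot": TCP orientation; "contact_force": force on the tool from outside, world axes, zero at the start; "wrist_torque": the same for the moment, N m; "opening": opening from 0.0 (shut) to 1.0 (fully open); "finger_force": force on a finger pad.
Only numpy, scipy, OpenCV 4.12 (cv2) and the standard library are available. Lean on these libraries where they do the work, as an engineer would, in place of code of your own. Each camera call takes 0.05 s, during which the arm holds its last target. There are 200 camera calls.

### The job

First nudge the three grey control units up to the aluminium stop rail, so that they stand in one straight row with each back face flush against the rail. Then take the scanner wand from its teal rest and point it squarely (within 15 degrees) at the middle of the barcode label on the sloping front of the orange-capped unit, with its window 5 to 12 cm from the label, and hold it still for at least one second without ever touching a unit with it. Finally set the scanner back into its rest the way it lay, without dropping it, leave the row flush, and do not disturb the solder spool or the small motor.

Things in the scene. Friction and masses are not known exactly. Their poses are not given: they have to be found in the camera images.
- rail: Fixed straight aluminium bar on the bench, 20 (x) x 380 (y) x 30 (z) mm, beyond the units as seen from the robot. Origin at the centre of its underside; y runs along it, x points away from the robot; the stop face towards the robot is at x = -10 mm.
- unit_orange: Loose grey plastic control unit, orange cap on its top; 75 (x) x 56 (y) x 56 (z) mm, 0.3 kg. Origin at the centre of its underside; x points to its upright back face (at x = +37.5), z up. Its front has an upright skirt 16 mm high at x = -37.5; above that the front slopes back to x = -9.5 at the top, and carries a white label with black bars (see label).
- unit_blue: Loose grey plastic control unit, blue cap on its top; 75 (x) x 56 (y) x 56 (z) mm, 0.3 kg. Origin at the centre of its underside; x points to its upright back face (at x = +37.5), z up. Its front has an upright skirt 16 mm high at x = -37.5; above that the front slopes back to x = -9.5 at the top, and carries a white label with black bars that is not used.
- unit_white: Loose grey plastic control unit, white cap on its top; 75 (x) x 56 (y) x 56 (z) mm, 0.3 kg. Origin at the centre of its underside; x points to its upright back face (at x = +37.5), z up. Its front has an upright skirt 16 mm high at x = -37.5; above that the front slopes back to x = -9.5 at the top, and carries a white label with black bars that is not used.
- label (a point): Middle of the white barcode label (40 wide x 36 mm) on the sloping front of the orange-capped unit, at (-24, 0, 37) mm in that unit's frame. Its z axis is the outward normal of the label: towards the unit's front (-x) and 35 degrees above level.
- scanner: Loose scanner wand, 0.18 kg: black handle, 130 long (x from -75 to +55 mm), 26 wide (y), 28 mm high (z), with a yellow head in front (x 55 to 95 mm, 44 wide, 36 mm high). Origin on the beam axis, in the middle of the handle's section, close to the centre of mass: grip here. x is the beam direction, z is up as it lies in its rest.
- window (a point): Centre of the dark red window on the front end of the scanner's head, 95 mm ahead (+x) of the scanner's origin. The beam leaves here along the scanner's +x.
- rest: Fixed teal rest: base 160 (x) x 90 (y) x 8 mm, two U saddles 12 mm thick centred at x = +42 and -60 mm; floors 51 mm up, 32 mm clear between walls, flared above, to 85 mm high and 64 mm wide. Origin: centre of its underside. The scanner lies in both saddles, its x along the rest's x, its origin at (0, 0, 65) mm here.
- tray: Fixed shallow blue parts tray, 150 x 110 x 35 mm, on the other side of the bench from the rest. Origin at the centre of its underside. Not used.
- spool: Loose solder spool standing upright, 52 mm across, 50 mm high. Origin at the centre of its underside. Leave alone.
- motor: Loose small round motor, steel and grey, 52 mm across, 28 mm high with a short brass shaft on top. Origin at the centre of its underside. Leave alone.

How it is judged:
On the way, in this order (a step that is already met when the one before it is completed fails the run):
1. all three units stand upright with their back faces flush against the rail (within 5 mm and 0.08 rad) (x of unit_orange in the frame of rail between -0.0525 and -0.044 m and y of unit_orange in the frame of rail between -0.19 and 0.19 m and angle between the x axis of each of unit_orange, unit_blue, unit_white and the x axis of rail, either way round below 0.08 rad and angle between each of unit_orange, unit_blue, unit_white's own z axis and vertical below 0.08 rad and x of unit_blue in the frame of rail between -0.0525 and -0.044 m and y of unit_blue in the frame of rail between -0.19 and 0.19 m and x of unit_white in the frame of rail between -0.0525 and -0.044 m and y of unit_white in the frame of rail between -0.19 and 0.19 m), for 0.2 s.
2. the scanner is held clear of its rest (contact force between the fingers and scanner above 1 N and distance between scanner and rest above 0.095 m and contact force between scanner and rest below 0.05 N), for 0.1 s.
3. held scanner aims at the orange unit's label for 1 s: window 50-120 mm off, label middle within 15 mm of the beam in y and z, within 15 degrees of its normal, below 30 mm/s and 0.2 rad/s (contact force between the fingers and scanner above 1 N and x of label in the frame of scanner between 0.145 and 0.215 m and y of label in the frame of scanner between -0.015 and 0.015 m and z of label in the frame of scanner between -0.015 and 0.015 m and angle between the x axis of scanner and the z axis of label, either way round below 0.262 rad and linear speed of scanner below 0.03 m/s and angular speed of scanner below 0.2 rad/s), for 1 s.
At the end, for the whole second after the job is handed in: Units at rest, upright, backs within 5 mm of the rail and square to it within 0.08 rad. Scanner at rest in both saddles, window the same way as at the start, within 20 mm lengthwise, 8 mm sideways, 5 mm in height and 0.12 rad of the place described (all of step 1 and x of scanner in the frame of rest between -0.02 and 0.02 m and y of scanner in the frame of rest between -0.008 and 0.008 m and z of scanner in the frame of rest between 0.06 and 0.07 m and angle between the x axis of scanner and the x axis of rest, either way round below 0.12 rad and x of window in the frame of rest above 0.05 m and angle between scanner's own z axis and vertical below 0.12 rad and linear speed of each of scanner, unit_orange, unit_blue, unit_white below 0.02 m/s); the robot touches nothing.
It fails at once if the scanner touches a unit (contact force between scanner and unit_orange above 0.3 N or contact force between scanner and unit_blue above 0.3 N or contact force between scanner and unit_white above 0.3 N).
It fails at once if the scanner is dropped (falls faster than 0.6 m/s, about 20 mm of free fall, out of the fingers) (contact force between the fingers and scanner below 0.05 N and linear speed of scanner above 0.6 m/s).
It fails at once if the spool or the motor is moved more than 20 mm or tipped over (distance of any of spool, motor from where it was at the start of the episode above 0.02 m or angle between any of spool, motor's own z axis and vertical above 0.4 rad).
It also fails if it takes over 72 s, if anything falls off the work surface, if the arm or the gripper's body presses on something with over 40 N, if the wrist force passes 120 N, or if a joint passes its speed limit or range.

## Working session

There is one attempt and no reset: what is moved stays moved. The work goes in short steps, Python scripts to look and compute and a tool call to move; the robot and the scene stay as the last step left them, time stands still between calls to the robot, and variables do not carry over. Pictures are saved under pics/ and viewed, at most 10 in all, crops included, and the job is handed in when it is done.

Besides the shell and the picture viewer there is one more tool, called by a JSON object that holds its "api" and its "payload". move_arm: Moves the arm, as the interface text tells. Its arguments: {"type":"object","properties":{"plan":{"type":"array"},"force":{"type":"number"}},"required":["plan"]}

```bash
ls; mkdir -p pics
python3 - <<'E'
from plant import ctrl
import cv2,numpy as np
np.set_printoptions(precision=4,suppress=True)
for n in("scene","top"):
    im=ctrl.read_camera(n); cv2.imwrite(f"pics/{n}0.png",im[:,:,::-1])
    m=ctrl.camera_model(n); print(n,m)
print(ctrl.get_state())
E
```

```text
pics
scene {'intrinsics': array([[404.9191,   0.    , 316.9534],
       [  0.    , 404.9191, 204.4425],
       [  0.    ,   0.    ,   1.    ]]), 'distortion': array([0.0009, 0.    , 0.    , 0.    , 0.    ]), 'cam_to_world': array([[ 0.1612, -0.7666,  0.6215,  1.1635],
       [ 0.9869,  0.128 , -0.098 , -0.0852],
       [-0.0045,  0.6292,  0.7772,  0.8373],
       [ 0.    ,  0.    ,  0.    ,  1.    ]])}
top {'intrinsics': array([[474.0411,   0.    , 319.4142],
       [  0.    , 474.0411, 202.3157],
       [  0.    ,   0.    ,   1.    ]]), 'distortion': array([-0.0067,  0.    ,  0.    ,  0.    ,  0.    ]), 'cam_to_world': array([[ 0.002 ,  0.9991, -0.0428,  0.5005],
       [-0.9998,  0.0012, -0.0206,  0.0035],
       [-0.0205,  0.0429,  0.9989,  1.3959],
       [ 0.    ,  0.    ,  0.    ,  1.    ]])}
{'time': 0.1, 'qpos': array([ 1.1509,  0.2871,  1.578 , -0.    ,  1.2786, -0.15  ]), 'dq': array([ 0.0005, -0.0021, -0.002 ,  0.0002,  0.0017,  0.0002]), 'joint_efforts': array([  0.0012, -40.7297, -29.37  ,  -0.0001,   0.0035,  -0.    ]), 'eef_pos': array([0.1796, 0.65  , 0.1955]), 'tcp_rot': array([ 0.1345,  0.9909, -0.0011, -0.0003]), 'contact_force': array([ 0.1273, -0.1199,  0.0087]), 'wrist_torque': array([-0.0257,  0.0464,  0.077 ]), 'finger_force': 0.0, 'opening': 1.0010256116835456}
```

View pics/top0.png

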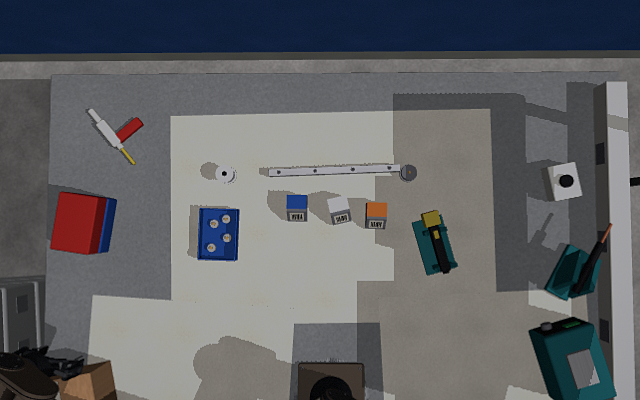

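View pics/scene0.png

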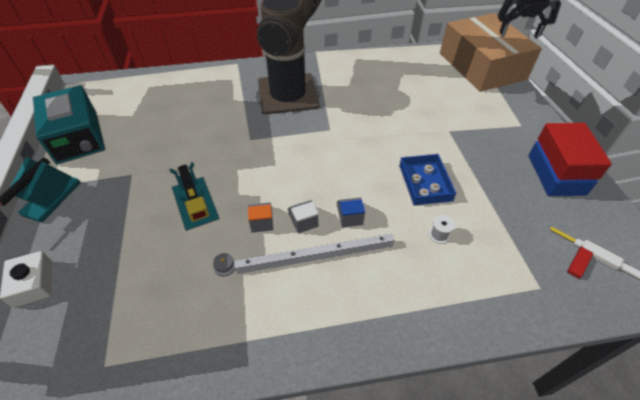

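The top view shows the rail at (270–400, 165–177), the blue, white and orange units at (297,207), (340,209) and (376,215), and the rest with the scanner at (435,242). The motor is at (408,172), by the rail's end, and the spool is at (225,174). The scene view shows the same things from the far side. I'll write the helpers and measure next.

```bash
cat > h.py <<'E'
from plant import ctrl
import cv2,numpy as np
np.set_printoptions(precision=4,suppress=True)
def ray(n,px):
    m=ctrl.camera_model(n); T=m["cam_to_world"]
    u=cv2.undistortPoints(np.array(px,float).reshape(-1,1,2),m["intrinsics"],np.array(m["distortion"])).reshape(-1,2)
    d=np.c_[u[:,0],-u[:,1],-np.ones(len(u))]@T[:3,:3].T
    return T[:3,3],d/np.linalg.norm(d,axis=1)[:,None]
def onz(n,px,z):
    o,d=ray(n,px); return o+d*((z-o[2])/d[:,2])[:,None]
def proj(n,P):
    m=ctrl.camera_model(n); T=m["cam_to_world"]
    p=(np.array(P,float).reshape(-1,3)-T[:3,3])@T[:3,:3]
    return cv2.projectPoints(p*[1,-1,-1],np.zeros(3),np.zeros(3),m["intrinsics"],np.array(m["distortion"]))[0].reshape(-1,2)
def tri(pt,ps):
    o1,d1=ray("top",pt);o2,d2=ray("scene",ps);out=[]
    for a,b in zip(d1,d2):
        s=np.linalg.lstsq(np.c_[a,-b],o2-o1,rcond=None)[0]
        out.append(np.r_[(o1+s[0]*a+o2+s[1]*b)/2,np.linalg.norm(o1+s[0]*a-o2-s[1]*b)])
    return np.array(out)
def mask(im,lo,hi,box=None,inv=False):
    h=cv2.cvtColor(im,cv2.COLOR_RGB2HSV); m=cv2.inRange(h,np.array(lo),np.array(hi))
    if box: k=np.zeros_like(m);x0,y0,x1,y1=box;k[y0:y1,x0:x1]=255;m&=k
    return m
def blob(m):
    n,l,s,c=cv2.connectedComponentsWithStats(m); i=1+np.argmax(s[1:,4])
    k=(l==i).astype(np.uint8); ct=max(cv2.findContours(k,cv2.RETR_EXTERNAL,cv2.CHAIN_APPROX_NONE)[0],key=cv2.contourArea)
    return c[i],s[i,4],cv2.minAreaRect(ct),ct
E
python3 - <<'E'
from h import *
t=cv2.imread("pics/top0.png")[:,:,::-1].copy(); s=cv2.imread("pics/scene0.png")[:,:,::-1].copy()
for nm,lo,hi,bt,bs in [("orange",(5,150,90),(18,255,255),(350,190,400,240),(240,195,280,240)),
  ("blue",(105,120,60),(125,255,255),(280,185,315,225),(330,190,370,230)),
  ("yellow",(20,120,60),(32,255,255),(415,200,450,240),(170,180,220,230)),
  ("teal",(80,100,30),(95,255,255),(405,200,465,285),(160,160,225,235))]:
    a=blob(mask(t,lo,hi,bt));b=blob(mask(s,lo,hi,bs))
    print(nm,a[:3],b[:3],tri(a[0],b[0]))
a=t[150:290,250:470,::-1];b=s[155:285,150:410,::-1]
cv2.imwrite("pics/ct.png",cv2.resize(a,None,fx=3.6,fy=3.6,interpolation=cv2.INTER_CUBIC))
cv2.imwrite("pics/cs.png",cv2.resize(b,None,fx=3,fy=3,interpolation=cv2.INTER_CUBIC))
E
```

```text
orange (array([376.5725, 209.0781]), np.int32(269), ((376.5272216796875, 209.06422424316406), (19.773916244506836, 13.286575317382812), 3.5763344764709473)) (array([259.3016, 212.2689]), np.int32(305), ((259.3048400878906, 212.243896484375), (13.583078384399414, 22.417600631713867), 83.6598129272461)) [[ 0.5391 -0.1301  0.0551  0.0005]]
blue (array([296.4659, 201.4767]), np.int32(279), ((296.5, 201.5), (13.0, 19.0), 90.0)) (array([351.5163, 207.2026]), np.int32(306), ((351.5846252441406, 207.17694091796875), (13.891889572143555, 22.69835662841797), 82.87498474121094)) [[0.5603 0.0963 0.0546 0.0001]]
yellow (array([431.5273, 218.5591]), np.int32(220), ((431.5189208984375, 218.56600952148438), (14.010775566101074, 15.521740913391113), 74.05460357666016)) (array([195.5897, 206.0414]), np.int32(290), ((196.35000610351562, 208.05001831054688), (21.187259674072266, 18.34120750427246), 71.56504821777344)) [[ 0.5123 -0.2793  0.0773  0.001 ]]
teal (array([425.5363, 247.6856]), np.int32(703), ((425.6767578125, 246.8009490966797), (54.40166091918945, 14.164749145507812), 73.61045837402344)) (array([193.602, 200.602]), np.int32(897), ((192.62429809570312, 194.94219970703125), (60.7258186340332, 34.13702392578125), 72.18110656738281)) [[ 0.4288 -0.2909  0.0014  0.0252]]
```

View pics/ct.png

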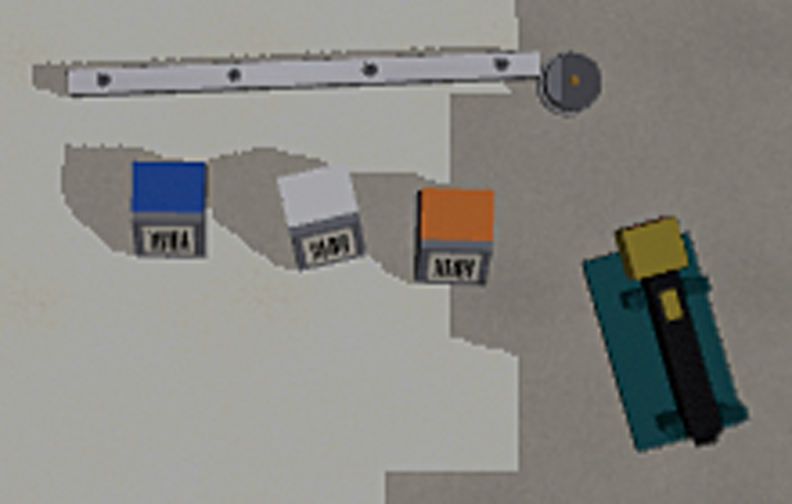

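View pics/cs.png

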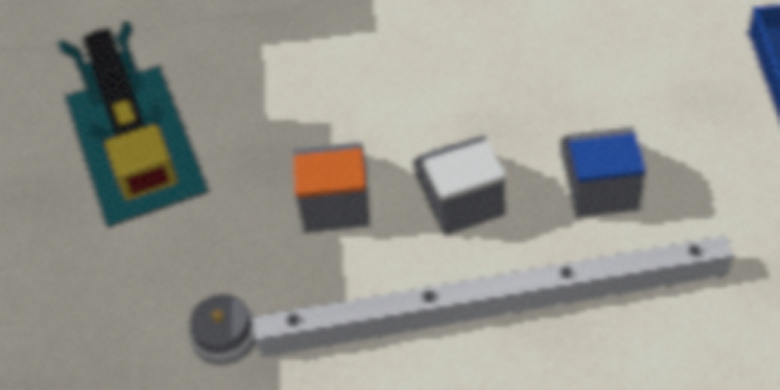

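Run:
```python
from h import *
T=lambda a:np.array(a,float)/3.6+[250-.36,150-.36]
S=lambda a:np.array(a,float)/3+[150-.33,155-.33]
r=tri(T([(103,79),(235,75),(371,69),(502,64)]),S([(694,250),(566,272),(429,296),(293,319)]));print("rail",r)
d=r[0,:2]-r[3,:2]; print("len",np.linalg.norm(d),"center",r[:,:3].mean(0),"y-axis angle from world y",np.arctan2(-d[0],d[1]))
print("rail front top edge",onz("top",T([(70,94),(540,77)]),.03),"ends",onz("top",T([(70,82),(540,64)]),.03))
c=onz("top",T([(585,262),(690,232),(748,418),(638,450)]),.008);print("rest",c,c.mean(0))
cs=onz("scene",S([(66,96),(160,67),(207,190),(110,225)]),.008);print("rest scene",cs,cs.mean(0))
for c_ in(c[[0,1,2,3]],):
    v=(c_[0]+c_[1]-c_[2]-c_[3])/2;print("len",np.linalg.norm(v),"yaw",np.arctan2(v[1],v[0]), "w",np.linalg.norm(c_[0]-c_[1]))
# scanner: head top rect, button, tail top
print("button",tri(T([(671,305)]),S([(123,112)])))
print("horns rear",tri(T([(665,420),(741,411)]),S([(127,27),(63,45)])))
print("head",tri(T([(616,231),(677,217),(688,269),(627,283)]),S([(119,200),(175,185),(160,125),(105,141)])))
# units
print("white cap",tri(T([(278,179),(351,166),(362,212),(291,227)]),S([(437,194),(503,177),(484,137),(417,157)])))
print("orange",tri(T([(421,188),(493,190),(492,242),(418,241)]),S([(301,194),(366,188),(361,146),(294,153)])))
print("blue",tri(T([(133,162),(207,161),(207,213),(133,213)]),S([(574,179),(644,171),(633,130),(566,138)])))
print("motor",tri(T([(574,80)]),S([(217,315)])))
```

```text
rail [[ 0.6477  0.1507  0.0332  0.0001]
 [ 0.6511  0.0454  0.0328  0.0013]
 [ 0.6557 -0.0637  0.0334  0.001 ]
 [ 0.6596 -0.1686  0.034   0.0003]]
len 0.31952254772305416 center [ 0.6535 -0.009   0.0334] y-axis angle from world y 0.037309720988509175
rail front top edge [[ 0.6359  0.1777  0.03  ]
 [ 0.6496 -0.1996  0.03  ]] ends [[ 0.6456  0.1777  0.03  ]
 [ 0.6601 -0.1996  0.03  ]]
rest [[ 0.5017 -0.2384  0.008 ]
 [ 0.5261 -0.3232  0.008 ]
 [ 0.3764 -0.3685  0.008 ]
 [ 0.3504 -0.28    0.008 ]] [ 0.4386 -0.3025  0.008 ]
rest scene [[ 0.373  -0.3629  0.008 ]
 [ 0.3506 -0.2786  0.008 ]
 [ 0.503  -0.2369  0.008 ]
 [ 0.5267 -0.3175  0.008 ]] [ 0.4383 -0.299   0.008 ]
len 0.15660839872903617 yaw 0.2809868833116092 w 0.08831096720068177
button [[ 0.4688 -0.2909  0.0815  0.0001]]
horns rear [[ 0.3824 -0.2852  0.0934  0.0042]
 [ 0.3888 -0.3422  0.0875  0.0004]]
head [[ 0.5284 -0.2796  0.0402  0.0439]
 [ 0.5368 -0.2751  0.0678  0.047 ]
 [ 0.4965 -0.279   0.0959  0.0424]
 [ 0.4878 -0.2839  0.0683  0.0468]]
white cap [[ 0.5655 -0.0173  0.0405  0.0549]
 [ 0.5803 -0.0198  0.0804  0.0541]
 [ 0.5442 -0.0286  0.0883  0.0526]
 [ 0.5275 -0.0284  0.0447  0.0563]]
orange [[ 0.5597 -0.1277  0.0569  0.0511]
 [ 0.5608 -0.1292  0.0644  0.0567]
 [ 0.5201 -0.1285  0.0682  0.0552]
 [ 0.5183 -0.1279  0.0592  0.0568]]
blue [[0.5761 0.0961 0.0502 0.0575]
 [0.5869 0.0921 0.0731 0.0558]
 [0.5462 0.0921 0.076  0.0563]
 [0.5359 0.0964 0.0546 0.0558]]
motor [[ 0.6467 -0.2258  0.0344  0.0002]]
```

```bash
cat >> h.py <<'E'
from scipy.spatial.transform import Rotation as R
O=np.array([.6535,-.0107]);A=.0373
def r2w(x,y): return O+np.array([[np.cos(A),-np.sin(A)],[np.sin(A),np.cos(A)]])@[x,y]
def w2r(p): return np.array([[np.cos(A),np.sin(A)],[-np.sin(A),np.cos(A)]])@(np.array(p)[:2]-O)
def go(p,toolx=None):
    "shift along tool axes from measured pose to world p; toolx = world heading of the tool x axis"
    s=ctrl.get_state();M=R.from_quat(s["tcp_rot"]).as_matrix()
    h=np.arctan2(M[1,0],M[0,0]); dy=0 if toolx is None else -((toolx-h+np.pi)%(2*np.pi)-np.pi)
    print("shift",M.T@(np.array(p)-s["eef_pos"]),"yaw",round(dy,4),"from",s["eef_pos"],"heading",round(h,4),"t",s["time"])
E
python3 - <<'E'
from h import *
t=cv2.imread("pics/top0.png")[:,:,::-1].copy()
T=lambda a:np.array(a,float)/3.6+[250-.36,150-.36]
for n,q in (("white",[(278,179),(351,166),(362,212),(291,227)]),("orange",[(421,188),(493,190),(492,242),(418,241)]),("blue",[(133,162),(207,161),(207,213),(133,213)])):
    c=onz("top",T(q),.056);v=(c[0]+c[1]-c[2]-c[3])/2;yaw=np.arctan2(v[1],v[0]);o=c.mean(0)[:2]-.014*np.array([np.cos(yaw),np.sin(yaw)])
    print(n,o,"yaw",yaw,"railframe",w2r(o))
go([.40,.40,.16],np.pi+A)
print(r2w(-.19,.11),r2w(-.096,.11))
E
```

```text
white [ 0.5394 -0.0268] yaw 0.25003971974319356 railframe [-0.1146 -0.0119]
orange [ 0.524  -0.1289] yaw -0.0410604200522731 railframe [-0.1338 -0.1133]
blue [0.5457 0.0949] yaw 0.004070774021708598 railframe [-0.1037  0.1096]
shift [-0.279  -0.1821  0.0359] yaw -0.3071 from [0.1796 0.65   0.1955] heading 2.8718 t 0.1
[0.4595 0.0921] [0.5535 0.0956]
```

{"api": "move_arm", "payload": {"plan": [{"x": -0.28, "y": -0.18, "z": 0.035, "yaw": -0.307, "fingers": 0.7}, {"x": -0.28, "y": -0.18, "z": 0.035, "yaw": -0.307, "fingers": 0.7}, {"x": -0.28, "y": -0.18, "z": 0.035, "yaw": -0.307, "fingers": 0.7}, {"x": -0.28, "y": -0.18, "z": 0.035, "yaw": -0.307, "fingers": 0.7}, {"x": -0.28, "y": -0.18, "z": 0.035, "yaw": -0.307, "fingers": 0.7}]}}

```text
time: 0.6
eef_pos: [0.3454, 0.4644, 0.1701]
tcp_rot: [-0.019, 1.0, -0.0, -0.0]
contact_force: [1.8, 0.1, 0.5]
opening: 0.297
finger_force: 0.0
```

```bash
python3 -c "
from h import *
go([*r2w(-.19,.11),.10],np.pi+A);print(ctrl.get_state()['opening'])"
```

```text
shift [-0.1    -0.3762  0.0702] yaw 0.0004 from [0.3454 0.4644 0.1701] heading -3.1039 t 0.6
0.2969572107712129
```

{"api": "move_arm", "payload": {"plan": [{"x": -0.1, "y": -0.24, "z": 0.0, "yaw": 0, "fingers": 0.7}, {"x": -0.1, "y": -0.24, "z": 0.0, "yaw": 0, "fingers": 0.7}, {"x": -0.1, "y": -0.24, "z": 0.0, "yaw": 0, "fingers": 0.7}, {"x": -0.1, "y": -0.24, "z": 0.0, "yaw": 0, "fingers": 0.7}, {"x": -0.1, "y": -0.24, "z": 0.0, "yaw": 0, "fingers": 0.7}]}}

```text
time: 1.1
eef_pos: [0.4496, 0.2372, 0.1705]
tcp_rot: [-0.019, 1.0, -0.0, -0.0]
contact_force: [1.1, 0.6, 0.6]
opening: 0.302
finger_force: 0.0
```

```bash
python3 -c "
from h import *
go([*r2w(-.19,.11),.012],np.pi+A);print(ctrl.get_state()['opening'])"
```

```text
shift [-0.0045 -0.1453  0.1585] yaw 0.0001 from [0.4496 0.2372 0.1705] heading -3.1042 t 1.1
0.3019055328325818
```

{"api": "move_arm", "payload": {"plan": [{"x": -0.005, "y": -0.1, "z": 0.02}, {"x": -0.005, "y": -0.145, "z": 0.06}, {"x": -0.005, "y": -0.145, "z": 0.11}, {"x": -0.005, "y": -0.145, "z": 0.158}, {"x": -0.005, "y": -0.145, "z": 0.158}]}}

```text
validation failed for argument at $.pl...
```

```bash
python3 -c "
from h import *
go([*r2w(-.105,.11),.012],np.pi+A);print(ctrl.get_state()['opening'])"
```

```text
shift [-0.0895 -0.1453  0.1585] yaw 0.0001 from [0.4496 0.2372 0.1705] heading -3.1042 t 1.1
0.3019055328325818
```

{"api": "move_arm", "payload": {"plan": [{"x": -0.005, "y": -0.1, "z": 0.02, "yaw": 0, "fingers": 0.7}, {"x": -0.005, "y": -0.145, "z": 0.06, "yaw": 0, "fingers": 0.7}, {"x": -0.005, "y": -0.145, "z": 0.11, "yaw": 0, "fingers": 0.7}, {"x": -0.005, "y": -0.145, "z": 0.158, "yaw": 0, "fingers": 0.7}, {"x": -0.005, "y": -0.145, "z": 0.158, "yaw": 0, "fingers": 0.7}]}}

```text
time: 1.6
eef_pos: [0.4582, 0.093, 0.0102]
tcp_rot: [-0.018, 1.0, 0.0, -0.001]
contact_force: [0.9, -0.0, -0.8]
opening: 0.297
finger_force: 0.0
```

{"api": "move_arm", "payload": {"plan": [{"x": -0.02, "y": 0, "z": 0, "yaw": 0, "fingers": 0.7}, {"x": -0.04, "y": 0, "z": 0, "yaw": 0, "fingers": 0.7}, {"x": -0.055, "y": 0, "z": 0, "yaw": 0, "fingers": 0.7}, {"x": -0.07, "y": 0, "z": 0, "yaw": 0, "fingers": 0.7}, {"x": -0.082, "y": 0, "z": 0, "yaw": 0, "fingers": 0.7}]}}

```text
time: 2.1
eef_pos: [0.5412, 0.0975, 0.0121]
tcp_rot: [-0.019, 1.0, -0.0, -0.002]
contact_force: [-3.1, -0.2, 2.1]
opening: 0.298
finger_force: 1.7
```

```bash
python3 -c "
from h import *
go([*r2w(-.096,.11),.012],np.pi+A);print(ctrl.get_state()['contact_force'],w2r(ctrl.get_state()['eef_pos']))"
```

```text
shift [-0.0122 -0.0023  0.    ] yaw -0.0001 from [0.5412 0.0975 0.0121] heading -3.1044 t 2.1
[-3.133  -0.2051  2.1411] [-0.1082  0.1123]
```

{"api": "move_arm", "payload": {"plan": [{"x": -0.003, "y": 0, "z": 0, "yaw": 0, "fingers": 0.7}, {"x": -0.006, "y": 0, "z": 0, "yaw": 0, "fingers": 0.7}, {"x": -0.008, "y": 0, "z": 0, "yaw": 0, "fingers": 0.7}, {"x": -0.01, "y": 0, "z": 0, "yaw": 0, "fingers": 0.7}, {"x": -0.01, "y": 0, "z": 0, "yaw": 0, "fingers": 0.7}]}}

```text
time: 2.6
eef_pos: [0.5518, 0.0979, 0.0127]
tcp_rot: [-0.019, 1.0, 0.0, 0.0]
contact_force: [-1.7, -0.2, 0.7]
opening: 0.302
finger_force: 0.7
```

{"api": "move_arm", "payload": {"plan": [{"x": -0.001, "y": 0, "z": 0, "yaw": 0, "fingers": 0.7}, {"x": -0.002, "y": 0, "z": 0, "yaw": 0, "fingers": 0.7}, {"x": -0.002, "y": 0, "z": 0, "yaw": 0, "fingers": 0.7}]}}

```text
time: 2.9
eef_pos: [0.5539, 0.098, 0.0128]
tcp_rot: [-0.019, 1.0, 0.0, 0.0]
contact_force: [-1.8, -0.0, 0.5]
opening: 0.3
finger_force: 0.7
```

{"api": "move_arm", "payload": {"plan": [{"x": -0.001, "y": 0, "z": 0, "yaw": 0, "fingers": 0.7}, {"x": -0.002, "y": 0, "z": 0, "yaw": 0, "fingers": 0.7}, {"x": -0.002, "y": 0, "z": 0, "yaw": 0, "fingers": 0.7}]}}

```text
time: 3.2
eef_pos: [0.556, 0.098, 0.0128]
tcp_rot: [-0.019, 1.0, -0.0, 0.0]
contact_force: [-2.3, 0.1, -0.2]
opening: 0.302
finger_force: 0.7
```

Run:
```python
from h import *
print(ctrl.get_state()['contact_force'],w2r(ctrl.get_state()['eef_pos']))
s=ctrl.read_camera("scene");t=ctrl.read_camera("top")
a=s[175:275,230:410,::-1];a=cv2.resize(a,None,fx=4.4,fy=4.4,interpolation=cv2.INTER_CUBIC);cv2.imwrite("pics/b1.png",a)
b=blob(mask(s,(105,120,60),(125,255,255),(320,190,380,270)));print(b[:3],w2r(onz("scene",b[0],.056)[0]))
```

```text
[-2.2893  0.1469 -0.2357] [-0.0933  0.1123]
(array([356.2024, 218.9215]), np.int32(331), ((356.39190673828125, 218.8513641357422), (14.631509780883789, 23.837852478027344), 80.53767395019531)) [-0.0507  0.1121]
```

View pics/b1.png

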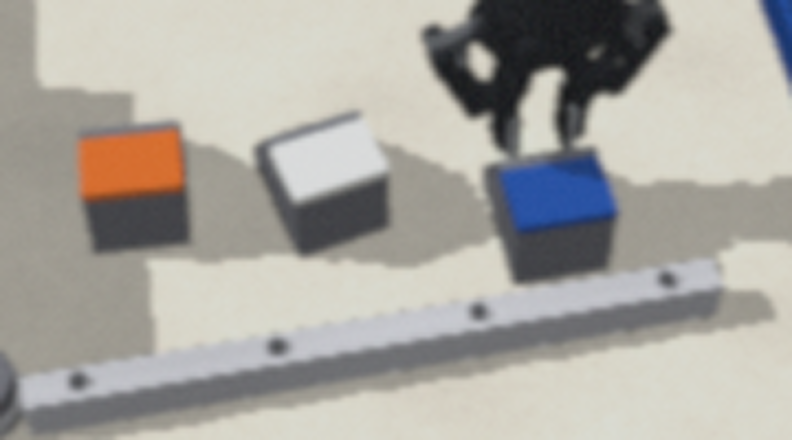

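The blue unit moved square and still has roughly 17 mm or more to go to the rail, with clear floor visible between them at (515–610, 275–300). I'll keep pushing.

{"api": "move_arm", "payload": {"plan": [{"x": -0.004, "y": 0, "z": 0.003, "yaw": 0, "fingers": 0.7}, {"x": -0.007, "y": 0, "z": 0.003, "yaw": 0, "fingers": 0.7}, {"x": -0.01, "y": 0, "z": 0.003, "yaw": 0, "fingers": 0.7}, {"x": -0.012, "y": 0, "z": 0.003, "yaw": 0, "fingers": 0.7}, {"x": -0.012, "y": 0, "z": 0.003, "yaw": 0, "fingers": 0.7}]}}

```text
time: 3.8
eef_pos: [0.568, 0.0986, 0.0125]
tcp_rot: [-0.019, 1.0, -0.0, -0.001]
contact_force: [-9.0, -1.0, 13.9]
opening: 0.298
finger_force: 7.8
```

{"api": "move_arm", "payload": {"plan": [{"x": -0.001, "y": 0, "z": 0, "yaw": 0, "fingers": 0.7}, {"x": -0.002, "y": 0, "z": 0, "yaw": 0, "fingers": 0.7}, {"x": -0.003, "y": 0, "z": 0, "yaw": 0, "fingers": 0.7}, {"x": -0.003, "y": 0, "z": 0, "yaw": 0, "fingers": 0.7}]}}

```text
time: 4.2
eef_pos: [0.5706, 0.0986, 0.0125]
tcp_rot: [-0.019, 1.0, -0.0, -0.001]
contact_force: [-10.0, -0.1, 13.8]
opening: 0.302
finger_force: 8.2
```

Run:
```python
from h import *
print(ctrl.get_state()['contact_force'],w2r(ctrl.get_state()['eef_pos']))
s=ctrl.read_camera("scene");t=ctrl.read_camera("top")
b=blob(mask(s,(105,120,60),(125,255,255),(320,190,380,270)));print(b[:3],w2r(onz("scene",b[0],.056)[0]))
b=blob(mask(t,(105,120,60),(125,255,255),(280,160,315,215)));print(b[:3],w2r(onz("top",b[0],.056)[0]))
```

```text
[-9.9677 -0.0525 13.8181] [-0.0788  0.1124]
(array([357.6953, 223.6036]), np.int32(338), ((358.0, 223.5), (14.795907974243164, 24.49544906616211), 80.53767395019531)) [-0.0365  0.112 ]Traceback (most recent call last):
  File "<stdin>", line 5, in <module>
  File "h.py", line 26, in blob
    n,l,s,c=cv2.connectedComponentsWithStats(m); i=1+np.argmax(s[1:,4])
                                                     ~~~~~~~~~^^^^^^^^^
    return _wrapfunc(a, 'argmax', axis=axis, out=out, **kwds)
    return bound(*args, **kwds)
ValueError: attempt to get argmax of an empty sequence
```

{"api": "move_arm", "payload": {"plan": [{"x": 0.0, "y": 0, "z": -0.003, "yaw": 0, "fingers": 0.7}, {"x": -0.002, "y": 0, "z": -0.003, "yaw": 0, "fingers": 0.7}, {"x": -0.003, "y": 0, "z": -0.003, "yaw": 0, "fingers": 0.7}, {"x": -0.003, "y": 0, "z": -0.003, "yaw": 0, "fingers": 0.7}]}}

```text
time: 4.7
eef_pos: [0.5736, 0.0987, 0.0139]
tcp_rot: [-0.019, 1.0, -0.0, -0.001]
contact_force: [-6.4, -0.5, 9.3]
opening: 0.303
finger_force: 5.3
```

{"api": "move_arm", "payload": {"plan": [{"x": -0.002, "y": 0, "z": 0, "yaw": 0, "fingers": 0.7}, {"x": -0.003, "y": 0, "z": 0, "yaw": 0, "fingers": 0.7}, {"x": -0.003, "y": 0, "z": 0, "yaw": 0, "fingers": 0.7}]}}

```text
time: 5.0
eef_pos: [0.5766, 0.0988, 0.0139]
tcp_rot: [-0.019, 1.0, -0.0, -0.001]
contact_force: [-6.2, -0.0, 8.3]
opening: 0.297
finger_force: 5.3
```

Run:
```python
from h import *
print(ctrl.get_state()['contact_force'],w2r(ctrl.get_state()['eef_pos']))
s=ctrl.read_camera("scene")
b=blob(mask(s,(105,120,60),(125,255,255),(320,190,380,270)));print(b[:3],w2r(onz("scene",b[0],.056)[0]))
```

```text
[-6.2294 -0.0076  8.3258] [-0.0727  0.1123]
(array([358.3099, 225.4035]), np.int32(342), ((358.5452880859375, 225.25674438476562), (14.945538520812988, 23.92444610595703), 79.99201965332031)) [-0.031  0.112]
```

{"api": "move_arm", "payload": {"plan": [{"x": -0.002, "y": 0, "z": -0.001, "yaw": 0, "fingers": 0.7}, {"x": -0.004, "y": 0, "z": -0.001, "yaw": 0, "fingers": 0.7}, {"x": -0.004, "y": 0, "z": -0.001, "yaw": 0, "fingers": 0.7}]}}

```text
time: 5.35
eef_pos: [0.5791, 0.0989, 0.014]
tcp_rot: [-0.019, 1.0, -0.0, -0.003]
contact_force: [-8.9, -0.5, 9.5]
opening: 0.299
finger_force: 6.1
```

{"api": "move_arm", "payload": {"plan": [{"x": -0.002, "y": 0, "z": 0, "yaw": 0, "fingers": 0.7}, {"x": -0.003, "y": 0, "z": 0, "yaw": 0, "fingers": 0.7}, {"x": -0.003, "y": 0, "z": 0, "yaw": 0, "fingers": 0.7}]}}

```text
time: 5.65
eef_pos: [0.5789, 0.0989, 0.0139]
tcp_rot: [-0.019, 1.0, -0.0, -0.007]
contact_force: [-17.8, -1.6, 15.0]
opening: 0.296
finger_force: 11.3
```

Run:
```python
from h import *
print(ctrl.get_state()['contact_force'],w2r(ctrl.get_state()['eef_pos']))
s=ctrl.read_camera("scene")
b=blob(mask(s,(105,120,60),(125,255,255),(320,190,380,270)));print(b[:3],w2r(onz("scene",b[0],.056)[0]))
a=s[175:275,230:410,::-1];a=cv2.resize(a,None,fx=4.4,fy=4.4,interpolation=cv2.INTER_CUBIC);cv2.imwrite("pics/b2.png",a)
```

```text
[-17.7786  -1.562   15.0305] [-0.0705  0.1123]
(array([358.5569, 226.1545]), np.int32(343), ((358.689208984375, 226.13511657714844), (14.960308074951172, 24.00225067138672), 80.53767395019531)) [-0.0288  0.112 ]
```

View pics/b2.png

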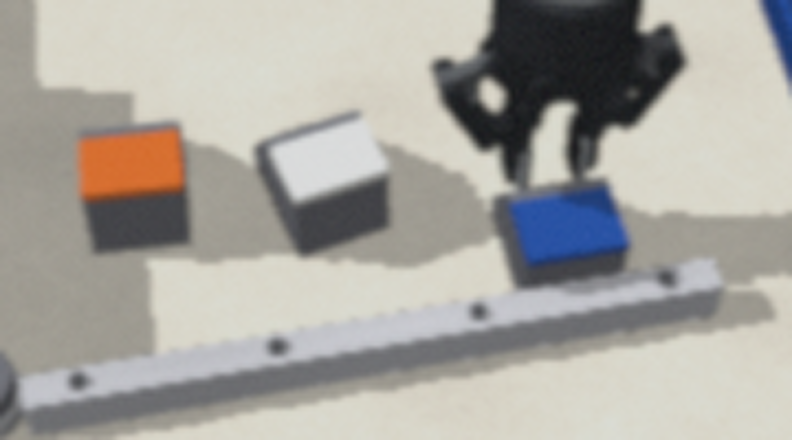

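Blue is now hard against the rail, with the push force at 18 N and the cap edge parallel to it. Next is the white unit.

{"api": "move_arm", "payload": {"plan": [{"x": 0.03, "y": 0, "z": -0.001, "yaw": 0, "fingers": 0.7}, {"x": 0.075, "y": 0, "z": -0.001, "yaw": 0, "fingers": 0.7}, {"x": 0.12, "y": 0, "z": -0.001, "yaw": 0, "fingers": 0.7}, {"x": 0.12, "y": -0.05, "z": -0.001, "yaw": 0, "fingers": 0.7}, {"x": 0.12, "y": -0.1, "z": -0.001, "yaw": 0, "fingers": 0.7}]}}

```text
time: 6.2
eef_pos: [0.4669, -0.0051, 0.0144]
tcp_rot: [-0.021, 1.0, -0.0, 0.001]
contact_force: [1.2, 0.7, 0.3]
opening: 0.297
finger_force: 0.0
```

{"api": "move_arm", "payload": {"plan": [{"x": 0, "y": -0.024, "z": 0, "yaw": 0, "fingers": 0.7}, {"x": 0, "y": -0.024, "z": 0, "yaw": 0, "fingers": 0.7}]}}

```text
time: 6.4
eef_pos: [0.4703, -0.0324, 0.0155]
tcp_rot: [-0.016, 1.0, -0.001, 0.002]
contact_force: [0.3, 0.7, -0.0]
opening: 0.301
finger_force: 0.0
```

Run:
```python
from h import *
go([*r2w(-.0685,-.012),.012],np.pi+A)
print(w2r(ctrl.get_state()['eef_pos']))
```

```text
shift [-0.1153  0.0034  0.0039] yaw -0.0046 from [ 0.4703 -0.0324  0.0155] heading -3.1089 t 6.4
[-0.1838 -0.0148]
```

{"api": "move_arm", "payload": {"plan": [{"x": -0.02, "y": 0.003, "z": 0.002, "yaw": 0, "fingers": 0.7}, {"x": -0.032, "y": 0.003, "z": 0.002, "yaw": 0, "fingers": 0.7}, {"x": -0.044, "y": 0.003, "z": 0.002, "yaw": 0, "fingers": 0.7}, {"x": -0.056, "y": 0.003, "z": 0.002, "yaw": 0, "fingers": 0.7}, {"x": -0.068, "y": 0.003, "z": 0.002, "yaw": 0, "fingers": 0.7}]}}

```text
time: 6.9
eef_pos: [0.5367, -0.0232, 0.0126]
tcp_rot: [-0.019, 1.0, 0.0, -0.001]
contact_force: [-2.0, 0.2, 1.3]
opening: 0.297
finger_force: 1.3
```

{"api": "move_arm", "payload": {"plan": [{"x": -0.01, "y": 0, "z": 0, "yaw": 0, "fingers": 0.7}, {"x": -0.02, "y": 0, "z": 0, "yaw": 0, "fingers": 0.7}, {"x": -0.028, "y": 0, "z": 0, "yaw": 0, "fingers": 0.7}, {"x": -0.036, "y": 0, "z": 0, "yaw": 0, "fingers": 0.7}, {"x": -0.04, "y": 0, "z": 0, "yaw": 0, "fingers": 0.7}]}}

```text
time: 7.4
eef_pos: [0.5771, -0.0224, 0.0128]
tcp_rot: [-0.019, 1.0, -0.0, 0.0]
contact_force: [-2.5, -0.5, 0.4]
opening: 0.303
finger_force: 1.1
```

Run:
```python
from h import *
s=ctrl.read_camera("scene")
a=s[175:275,230:410,::-1];a=cv2.resize(a,None,fx=4.4,fy=4.4,interpolation=cv2.INTER_CUBIC);cv2.imwrite("pics/b3.png",a)
go([*r2w(-.0685,-.012),.013],np.pi+A)
m=mask(s,(0,0,195),(180,40,255),(270,190,335,245)); b=blob(m);print(b[:3],w2r(onz("scene",b[0],.056)[0]))
c=cv2.boxPoints(b[2]);print(onz("scene",c,.056))
```

```text
shift [-0.0078 -0.0031 -0.    ] yaw -0.0003 from [ 0.5776 -0.0224  0.013 ] heading -3.1046 t 7.45
(array([327.2327, 215.4827]), np.int32(404), ((325.0, 210.0), (40.0, 18.0), 90.0)) [-0.075   0.0459]
[[ 0.4914  0.0186  0.056 ]
 [ 0.499   0.0639  0.056 ]
 [ 0.622   0.0405  0.056 ]
 [ 0.615  -0.0014  0.056 ]]
```

{"api": "move_arm", "payload": {"plan": [{"x": -0.003, "y": 0, "z": 0, "yaw": 0, "fingers": 0.7}, {"x": -0.006, "y": 0, "z": 0, "yaw": 0, "fingers": 0.7}, {"x": -0.008, "y": 0, "z": 0, "yaw": 0, "fingers": 0.7}, {"x": -0.01, "y": 0, "z": 0, "yaw": 0, "fingers": 0.7}, {"x": -0.01, "y": 0, "z": 0, "yaw": 0, "fingers": 0.7}]}}

```text
time: 7.95
eef_pos: [0.5828, -0.0222, 0.0128]
tcp_rot: [-0.019, 1.0, -0.0, -0.005]
contact_force: [-11.6, -1.2, 9.5]
opening: 0.3
finger_force: 7.5
```

{"api": "move_arm", "payload": {"plan": [{"x": -0.002, "y": 0, "z": 0, "yaw": 0, "fingers": 0.7}, {"x": -0.002, "y": 0, "z": 0, "yaw": 0, "fingers": 0.7}]}}

```text
time: 8.15
eef_pos: [0.5827, -0.0221, 0.0128]
tcp_rot: [-0.019, 1.0, 0.0, -0.008]
contact_force: [-17.9, -2.0, 13.5]
opening: 0.301
finger_force: 10.9
```

Run:
```python
from h import *
print(ctrl.get_state()['contact_force'])
s=ctrl.read_camera("scene")
a=s[175:275,230:410,::-1];a=cv2.resize(a,None,fx=4.4,fy=4.4,interpolation=cv2.INTER_CUBIC);cv2.imwrite("pics/b3.png",a)
go([*r2w(-.215,-.113),.013],np.pi+A)
```

```text
[-17.9274  -1.9558  13.4958]
shift [ 0.144  -0.104   0.0019] yaw 0.0015 from [ 0.5827 -0.0221  0.0128] heading -3.1028 t 8.2
```

View pics/b3.png

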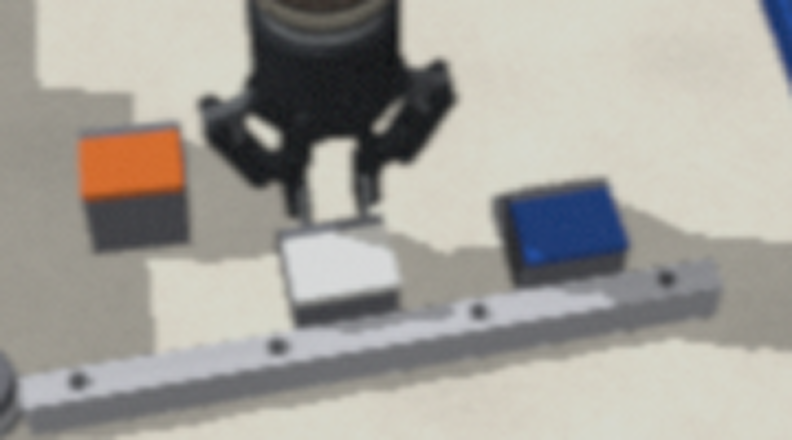

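White is at the rail, flush within picture precision. Orange is next.

{"api": "move_arm", "payload": {"plan": [{"x": 0.04, "y": 0, "z": 0, "yaw": 0, "fingers": 0.7}, {"x": 0.09, "y": 0, "z": 0, "yaw": 0, "fingers": 0.7}, {"x": 0.135, "y": -0.01, "z": 0, "yaw": 0, "fingers": 0.7}, {"x": 0.144, "y": -0.058, "z": 0, "yaw": 0, "fingers": 0.7}, {"x": 0.144, "y": -0.1, "z": 0, "yaw": 0, "fingers": 0.7}]}}

```text
time: 8.7
eef_pos: [0.4462, -0.1272, 0.0123]
tcp_rot: [-0.019, 1.0, -0.0, 0.0]
contact_force: [1.2, -0.1, 0.1]
opening: 0.3
finger_force: 0.0
```

{"api": "move_arm", "payload": {"plan": [{"x": -0.02, "y": -0.002, "z": 0, "yaw": 0, "fingers": 0.7}, {"x": -0.035, "y": -0.002, "z": 0, "yaw": 0, "fingers": 0.7}, {"x": -0.05, "y": -0.002, "z": 0, "yaw": 0, "fingers": 0.7}, {"x": -0.065, "y": -0.002, "z": 0, "yaw": 0, "fingers": 0.7}, {"x": -0.08, "y": -0.002, "z": 0, "yaw": 0, "fingers": 0.7}]}}

```text
time: 9.2
eef_pos: [0.5283, -0.1265, 0.0131]
tcp_rot: [-0.019, 1.0, -0.0, -0.001]
contact_force: [-4.8, -1.0, 4.9]
opening: 0.302
finger_force: 3.0
```

Run:
```python
from h import *
go([*r2w(-.0685,-.113),.013],np.pi+A)
s=ctrl.read_camera("scene")
b=blob(mask(s,(5,150,90),(18,255,255),(230,190,300,250)));print(b[:3],w2r(onz("scene",b[0],.056)[0]))
```

```text
shift [-0.0609 -0.0019  0.0001] yaw 0.0 from [ 0.5283 -0.1265  0.0131] heading -3.1042 t 9.2
(array([261.6424, 221.9937]), np.int32(316), ((261.6820373535156, 221.9335174560547), (14.065289497375488, 22.656522750854492), 81.25383758544922)) [-0.0874 -0.1125]
```

{"api": "move_arm", "payload": {"plan": [{"x": -0.012, "y": 0, "z": 0, "yaw": 0, "fingers": 0.7}, {"x": -0.024, "y": 0, "z": 0, "yaw": 0, "fingers": 0.7}, {"x": -0.034, "y": 0, "z": 0, "yaw": 0, "fingers": 0.7}, {"x": -0.044, "y": 0, "z": 0, "yaw": 0, "fingers": 0.7}, {"x": -0.05, "y": 0, "z": 0, "yaw": 0, "fingers": 0.7}]}}

```text
time: 9.75
eef_pos: [0.5781, -0.1245, 0.0132]
tcp_rot: [-0.019, 1.0, -0.0, -0.001]
contact_force: [-5.7, -0.7, 6.9]
opening: 0.299
finger_force: 4.7
```

{"api": "move_arm", "payload": {"plan": [{"x": -0.003, "y": 0, "z": 0, "yaw": 0, "fingers": 0.7}, {"x": -0.006, "y": 0, "z": 0, "yaw": 0, "fingers": 0.7}, {"x": -0.008, "y": 0, "z": 0, "yaw": 0, "fingers": 0.7}, {"x": -0.009, "y": 0, "z": 0, "yaw": 0, "fingers": 0.7}, {"x": -0.009, "y": 0, "z": 0, "yaw": 0, "fingers": 0.7}]}}

```text
time: 10.25
eef_pos: [0.5866, -0.1241, 0.0133]
tcp_rot: [-0.019, 1.0, -0.0, -0.001]
contact_force: [-4.8, -0.7, 5.8]
opening: 0.299
finger_force: 3.8
```

Run:
```python
from h import *
print(w2r(ctrl.get_state()['eef_pos']))
```

```text
[-0.0711 -0.1109]
```

{"api": "move_arm", "payload": {"plan": [{"x": -0.002, "y": 0, "z": 0, "yaw": 0, "fingers": 0.7}, {"x": -0.004, "y": 0, "z": 0, "yaw": 0, "fingers": 0.7}, {"x": -0.005, "y": 0, "z": 0, "yaw": 0, "fingers": 0.7}, {"x": -0.005, "y": 0, "z": 0, "yaw": 0, "fingers": 0.7}]}}

```text
time: 10.65
eef_pos: [0.5871, -0.1241, 0.0133]
tcp_rot: [-0.02, 1.0, 0.0, -0.007]
contact_force: [-17.2, -2.3, 14.2]
opening: 0.296
finger_force: 11.3
```

{"api": "move_arm", "payload": {"plan": [{"x": 0.04, "y": 0, "z": 0, "yaw": 0, "fingers": 0.7}, {"x": 0.09, "y": 0, "z": 0, "yaw": 0, "fingers": 0.4}, {"x": 0.1, "y": 0, "z": -0.05, "yaw": -0.12, "fingers": 0}, {"x": 0.12, "y": 0, "z": -0.095, "yaw": -0.244, "fingers": 0}, {"x": 0.14, "y": 0, "z": -0.13, "yaw": -0.244, "fingers": 0}]}}

```text
time: 11.15
eef_pos: [0.4523, -0.1292, 0.1449]
tcp_rot: [-0.141, 0.99, -0.001, 0.002]
contact_force: [1.1, -0.2, 0.0]
opening: 0.954
finger_force: 0.0
```

Run:
```python
from h import *
t=ctrl.read_camera("top");s=ctrl.read_camera("scene")
a=t[150:290,250:470,::-1];a=cv2.resize(a,None,fx=3.6,fy=3.6,interpolation=cv2.INTER_CUBIC);cv2.imwrite("pics/c4.png",a)
for n,im,bx,b2 in (("top",t,(350,160,410,230),(270,160,320,220)),("scene",s,(230,190,300,260),(320,190,385,260))):
    for lo,hi,b in (((5,150,90),(18,255,255),bx),((105,120,60),(125,255,255),b2)):
        try: q=blob(mask(im,lo,hi,b));print(n,q[:3],w2r(onz(n,q[0],.056)[0]))
        except Exception as e: print(n,"none")
go([.4385,-.301,.13],np.pi+.281)
```

```text
top (array([374.0652, 177.5217]), np.int32(276), ((374.0, 177.5), (13.0, 20.0), 90.0)) [-0.0294 -0.1117]
top (array([294.7101, 180.4348]), np.int32(276), ((295.0, 180.5), (13.0, 20.0), 90.0)) [-0.0293  0.1132]
scene (array([264.9263, 241.9462]), np.int32(353), ((264.9053955078125, 241.9324493408203), (14.960308074951172, 23.509056091308594), 80.53767395019531)) [-0.0287 -0.1116]
scene (array([358.5652, 226.0957]), np.int32(345), ((358.60400390625, 226.07199096679688), (15.026378631591797, 24.060094833374023), 79.69515228271484)) [-0.029   0.1121]
shift [ 0.0629 -0.1589  0.0197] yaw -0.0007 from [ 0.4547 -0.1307  0.1489] heading -2.8613 t 11.25
```

View pics/c4.png

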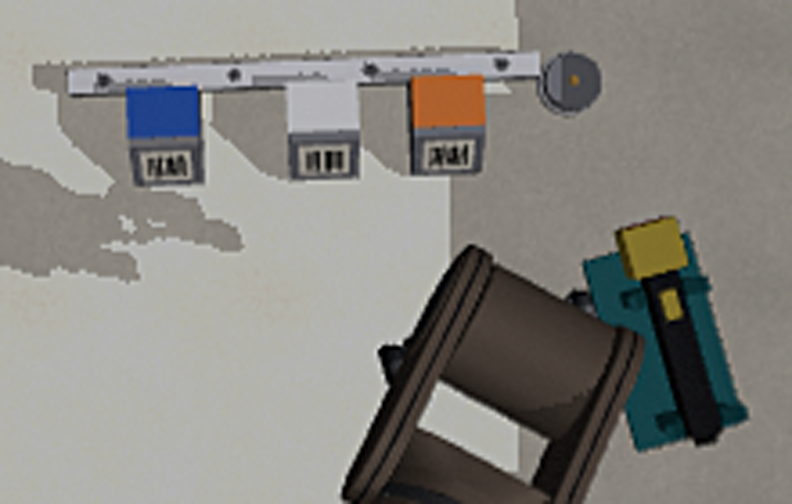

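The top view shows all three units in one line, flush at the rail: blue (165,112), white (323,108), orange (448,102). The motor is untouched. Next I grasp the scanner.

{"api": "move_arm", "payload": {"plan": [{"x": 0.063, "y": -0.159, "z": 0.0, "yaw": 0, "fingers": 0}, {"x": 0.063, "y": -0.159, "z": 0.0, "yaw": 0, "fingers": 0}, {"x": 0.063, "y": -0.159, "z": 0.0, "yaw": 0, "fingers": 0}, {"x": 0.063, "y": -0.159, "z": 0.0, "yaw": 0, "fingers": 0}, {"x": 0.063, "y": -0.159, "z": 0.0, "yaw": 0, "fingers": 0}]}}

```text
time: 11.75
eef_pos: [0.4356, -0.302, 0.1419]
tcp_rot: [-0.138, 0.99, -0.0, 0.0]
contact_force: [-0.5, 0.3, -0.1]
opening: 0.998
finger_force: 0.0
```

Run:
```python
from h import *
T=lambda a:np.array(a,float)/3.6+[250-.36,150-.36]
l=onz("top",T([(448,156)]),.037)[0];print("label",l,w2r(l))
go([.4385,-.301,.045],np.pi+.281)
```

```text
label [ 0.5857 -0.1252  0.037 ] [-0.072  -0.1119]
shift [-0.0029  0.0002  0.0969] yaw -0.0039 from [ 0.4356 -0.302   0.1419] heading -2.8645 t 11.75
```

{"api": "move_arm", "payload": {"plan": [{"x": -0.003, "y": 0, "z": 0.04, "yaw": -0.004, "fingers": 0}, {"x": -0.003, "y": 0, "z": 0.08, "yaw": -0.004, "fingers": 0}, {"x": -0.003, "y": 0, "z": 0.097, "yaw": -0.004, "fingers": 0}, {"x": -0.003, "y": 0, "z": 0.097, "yaw": -0.004, "fingers": 0.3}, {"x": -0.003, "y": 0, "z": 0.097, "yaw": -0.004, "fingers": 0.6}], "force": 30}}

```text
time: 12.25
eef_pos: [0.4391, -0.2976, 0.0457]
tcp_rot: [-0.143, 0.99, 0.0, 0.0]
contact_force: [-0.5, 0.9, -0.2]
opening: 0.69
finger_force: 0.0
```

{"api": "move_arm", "payload": {"plan": [{"x": 0, "y": 0, "z": 0, "yaw": 0, "fingers": 1}, {"x": 0, "y": 0, "z": 0, "yaw": 0, "fingers": 1}, {"x": 0, "y": 0, "z": 0, "yaw": 0, "fingers": 1}, {"x": 0, "y": 0, "z": 0, "yaw": 0, "fingers": 1}], "force": 30}}

```text
time: 12.65
eef_pos: [0.4391, -0.2988, 0.0467]
tcp_rot: [-0.142, 0.99, -0.001, 0.0]
contact_force: [0.1, 0.3, -0.3]
opening: 0.004
finger_force: 0.0
```

Run:
```python
from h import *
s=ctrl.read_camera("scene");t=ctrl.read_camera("top")
a=s[110:240,130:290,::-1];a=cv2.resize(a,None,fx=4,fy=4,interpolation=cv2.INTER_CUBIC)
b=t[190:300,380:480,::-1];b=cv2.resize(b,(473,520),interpolation=cv2.INTER_CUBIC)
cv2.imwrite("pics/c5.png",cv2.resize(np.hstack([a,b]),None,fx=.7,fy=.7,interpolation=cv2.INTER_AREA))
st=ctrl.get_state();print(st["eef_pos"],proj("scene",st["eef_pos"]),proj("top",st["eef_pos"]),st["qpos"])
q=blob(mask(s,(20,120,60),(32,255,255),(150,170,240,240)));print(q[:3])
q=blob(mask(t,(20,120,60),(32,255,255),(415,200,450,240)));print(q[:3])
```

```text
[ 0.4388 -0.2986  0.0462] [[191.3611 192.617 ]] [[436.0199 244.71  ]] [-0.7888  0.1497  2.0387  0.      0.9524 -2.6447]
(array([195.6117, 206.0103]), np.int32(291), ((196.35000610351562, 208.05001831054688), (21.187259674072266, 18.34120750427246), 71.56504821777344))
(array([431.3938, 218.5708]), np.int32(226), ((430.7358703613281, 218.57546997070312), (14.422857284545898, 17.0327091217041), 74.05460357666016))
```

View pics/c5.png

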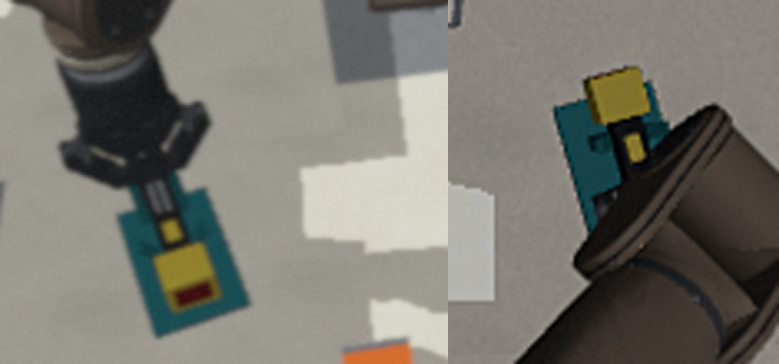

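The shut fingers at about (160,205) in the left half end above the handle, and the scanner has not moved. So the real fingertips stand about 30 mm higher than the reported TCP, which also explains the contact on the units' slope. I'll probe for the handle's top with the shut fingers.

{"api": "move_arm", "payload": {"plan": [{"x": 0, "y": 0, "z": 0.003, "yaw": 0, "fingers": 1}, {"x": 0, "y": 0, "z": 0.003, "yaw": 0, "fingers": 1}]}}

```text
time: 12.95
eef_pos: [0.4391, -0.2989, 0.0445]
tcp_rot: [-0.142, 0.99, -0.0, 0.0]
contact_force: [-2.1, 2.9, 8.5]
opening: 0.005
finger_force: 4.2
```

{"api": "move_arm", "payload": {"plan": [{"x": 0, "y": 0, "z": 0.003, "yaw": 0, "fingers": 1}, {"x": 0, "y": 0, "z": 0.003, "yaw": 0, "fingers": 1}]}}

```text
time: 13.15
eef_pos: [0.4392, -0.2991, 0.0445]
tcp_rot: [-0.142, 0.99, 0.0, -0.001]
contact_force: [-8.2, 5.9, 23.7]
opening: -0.001
finger_force: 11.7
```

{"api": "move_arm", "payload": {"plan": [{"x": 0, "y": 0, "z": 0.003, "yaw": 0, "fingers": 1}, {"x": 0, "y": 0, "z": 0.003, "yaw": 0, "fingers": 1}]}}

```text
time: 13.35
eef_pos: [0.4392, -0.2994, 0.0444]
tcp_rot: [-0.143, 0.99, 0.001, -0.001]
contact_force: [-13.8, 11.2, 37.9]
opening: -0.002
finger_force: 19.0
```

Contact came at a reported z of 0.0445 against a handle top at 0.079, so real z = reported + 34.5 mm. I'll back off, open, and lower to a reported z of about 0.0105.

{"api": "move_arm", "payload": {"plan": [{"x": 0, "y": 0, "z": -0.045, "yaw": 0, "fingers": 0.5}, {"x": 0, "y": 0, "z": -0.055, "yaw": 0, "fingers": 0}, {"x": 0, "y": 0, "z": -0.055, "yaw": 0, "fingers": 0}, {"x": 0, "y": 0, "z": -0.055, "yaw": 0, "fingers": 0}, {"x": 0, "y": 0, "z": -0.055, "yaw": 0, "fingers": 0}]}}

```text
time: 13.85
eef_pos: [0.4376, -0.2974, 0.0897]
tcp_rot: [-0.142, 0.99, 0.002, -0.001]
contact_force: [0.2, 0.5, -0.7]
opening: 0.843
finger_force: 0.0
```

Run:
```python
from h import *
go([.4385,-.3,.0105],np.pi+.281)
print(ctrl.get_state()["opening"])
s=ctrl.read_camera("scene")
q=blob(mask(s,(20,120,60),(32,255,255),(150,170,240,240)));print(q[:2])
```

```text
shift [-0.0003 -0.003   0.0792] yaw 0.0042 from [ 0.4376 -0.2974  0.0897] heading -2.8564 t 13.85
0.8426016776851496
(array([195.6186, 206.055 ]), np.int32(291))
```

{"api": "move_arm", "payload": {"plan": [{"x": 0, "y": -0.003, "z": 0, "yaw": 0, "fingers": 0}, {"x": 0, "y": -0.003, "z": 0.03, "yaw": 0, "fingers": 0}, {"x": 0, "y": -0.003, "z": 0.055, "yaw": 0, "fingers": 0}, {"x": 0, "y": -0.003, "z": 0.079, "yaw": 0, "fingers": 0}, {"x": 0, "y": -0.003, "z": 0.079, "yaw": 0, "fingers": 0.3}]}}

```text
time: 14.4
eef_pos: [0.4367, -0.2987, 0.0085]
tcp_rot: [-0.142, 0.99, 0.004, -0.003]
contact_force: [-0.5, -0.2, -0.3]
opening: 0.861
finger_force: 0.0
```

{"api": "move_arm", "payload": {"plan": [{"x": 0, "y": 0, "z": 0, "yaw": 0, "fingers": 0.55}, {"x": 0, "y": 0, "z": 0, "yaw": 0, "fingers": 0.8}, {"x": 0, "y": 0, "z": 0, "yaw": 0, "fingers": 1}, {"x": 0, "y": 0, "z": 0, "yaw": 0, "fingers": 1}, {"x": 0, "y": 0, "z": 0, "yaw": 0, "fingers": 1}], "force": 30}}

```text
time: 14.9
eef_pos: [0.4403, -0.3017, 0.0145]
tcp_rot: [-0.142, 0.99, -0.001, 0.001]
contact_force: [-1.2, 2.1, 6.0]
opening: 0.298
finger_force: 30.6
```

Gripped at 0.298 opening, which is about 26 mm and matches the handle. The tool can't tilt, so I'll lift and pitch the scanner nose-down in the pads by pressing its tail on a saddle wall's top.

{"api": "move_arm", "payload": {"plan": [{"x": 0, "y": 0, "z": -0.02, "yaw": 0, "fingers": 1}, {"x": 0, "y": 0, "z": -0.05, "yaw": 0, "fingers": 1}, {"x": 0, "y": 0, "z": -0.08, "yaw": 0, "fingers": 1}, {"x": 0, "y": 0, "z": -0.1, "yaw": 0, "fingers": 1}, {"x": 0, "y": 0, "z": -0.1, "yaw": 0, "fingers": 1}]}}

```text
time: 15.4
eef_pos: [0.4414, -0.3033, 0.1165]
tcp_rot: [-0.142, 0.99, -0.003, 0.002]
contact_force: [1.5, -0.3, -1.8]
opening: 0.299
finger_force: 30.0
```

Run:
```python
from h import *
print(ctrl.get_state()["finger_force"],ctrl.get_state()["opening"],ctrl.get_state()["qpos"])
t=ctrl.read_camera("top");s=ctrl.read_camera("scene")
q=blob(mask(s,(20,120,60),(32,255,255),(150,150,260,240)));p=blob(mask(t,(20,120,60),(32,255,255),(405,180,480,250)));print(q[:2],p[:2],tri(p[0],q[0]))
def rest(x,y):c,k=np.cos(.281),np.sin(.281);return np.array([.4395+c*x-k*y,-.3015+k*x+c*y])
go([*rest(.042,-.074),.11],np.pi+.281-np.pi/2)
```

```text
30.01488357782364 0.29934630178323574 [-0.7914  0.0567  1.9933 -0.0003  1.0834 -2.6476]
(array([183.8174, 178.9494]), np.int32(356)) (array([441.4906, 217.5618]), np.int32(267)) [[ 0.514  -0.2827  0.176   0.0026]]
shift [-0.0418 -0.0746  0.0024] yaw 1.5752 from [ 0.4393 -0.3012  0.1124] heading -2.8562 t 15.5
```

{"api": "move_arm", "payload": {"plan": [{"x": -0.042, "y": -0.075, "z": 0, "yaw": 1.575, "fingers": 1}, {"x": -0.042, "y": -0.075, "z": 0, "yaw": 1.575, "fingers": 1}, {"x": -0.042, "y": -0.075, "z": 0, "yaw": 1.575, "fingers": 1}, {"x": -0.042, "y": -0.075, "z": 0, "yaw": 1.575, "fingers": 1}, {"x": -0.042, "y": -0.075, "z": 0, "yaw": 1.575, "fingers": 1}]}}

```text
time: 16.0
eef_pos: [0.4997, -0.3604, 0.1093]
tcp_rot: [0.233, 0.972, 0.001, -0.002]
contact_force: [-0.1, 0.1, -1.0]
opening: 0.297
finger_force: 30.1
```

{"api": "move_arm", "payload": {"plan": [{"x": 0, "y": 0, "z": 0, "yaw": 0.83, "fingers": 1}, {"x": 0, "y": 0, "z": 0, "yaw": 0.83, "fingers": 1}, {"x": 0, "y": 0, "z": 0, "yaw": 0.83, "fingers": 1}, {"x": 0, "y": 0, "z": 0, "yaw": 0.83, "fingers": 1}, {"x": 0, "y": 0, "z": 0, "yaw": 0.83, "fingers": 1}]}}

```text
time: 16.5
eef_pos: [0.4996, -0.3603, 0.1096]
tcp_rot: [0.573, 0.819, 0.0, -0.002]
contact_force: [0.2, 0.8, -2.2]
opening: 0.299
finger_force: 30.1
```

```bash
cat >> h.py <<'E'
def rest(x,y):c,k=np.cos(.281),np.sin(.281);return np.array([.4395+c*x-k*y,-.3015+k*x+c*y])
E
python3 - <<'E'
from h import *
go([*rest(.042,-.074),.0595],np.pi+.281-np.pi/2)
E
```

```text
shift [-0.0011  0.0006  0.0501] yaw 0.0688 from [ 0.4996 -0.3603  0.1096] heading 1.9206 t 16.5
```

{"api": "move_arm", "payload": {"plan": [{"x": -0.001, "y": 0, "z": 0.025, "yaw": 0.069, "fingers": 1}, {"x": -0.001, "y": 0, "z": 0.045, "yaw": 0.069, "fingers": 1}, {"x": -0.001, "y": 0, "z": 0.053, "yaw": 0.069, "fingers": 1}, {"x": -0.001, "y": 0, "z": 0.057, "yaw": 0.069, "fingers": 1}, {"x": -0.001, "y": 0, "z": 0.061, "yaw": 0.069, "fingers": 1}], "force": 20}}

```text
time: 17.0
eef_pos: [0.5012, -0.3624, 0.0513]
tcp_rot: [0.599, 0.801, 0.0, -0.0]
contact_force: [0.5, -0.5, -0.7]
opening: 0.299
finger_force: 30.1
```

{"api": "move_arm", "payload": {"plan": [{"x": 0, "y": 0, "z": 0.003, "yaw": 0, "fingers": 1}, {"x": 0, "y": 0, "z": 0.006, "yaw": 0, "fingers": 1}, {"x": 0, "y": 0, "z": 0.008, "yaw": 0, "fingers": 1}]}}

```text
time: 17.3
eef_pos: [0.5023, -0.3635, 0.0459]
tcp_rot: [0.599, 0.801, -0.0, 0.002]
contact_force: [0.0, -1.9, 4.5]
opening: 0.3
finger_force: 30.9
```

{"api": "move_arm", "payload": {"plan": [{"x": 0, "y": 0, "z": 0.004, "yaw": 0, "fingers": 1}, {"x": 0, "y": 0, "z": 0.008, "yaw": 0, "fingers": 1}, {"x": 0, "y": 0, "z": 0.012, "yaw": 0, "fingers": 1}], "force": 20}}

```text
time: 17.6
eef_pos: [0.503, -0.3653, 0.0348]
tcp_rot: [0.598, 0.801, -0.001, 0.004]
contact_force: [0.1, -3.8, 5.4]
opening: 0.3
finger_force: 32.2
```

Run:
```python
from h import *
st=ctrl.get_state();print(st["contact_force"],st["finger_force"],st["opening"])
t=ctrl.read_camera("top");s=ctrl.read_camera("scene")
q=blob(mask(s,(20,120,60),(32,255,255),(100,120,260,240)));p=blob(mask(t,(20,120,60),(32,255,255),(425,180,540,290)));print(q[:2],p[:2],tri(p[0],q[0]),st["eef_pos"])
```

```text
[ 0.1484 -3.8203  5.4072] 32.20568239688873 0.29971533479623436Traceback (most recent call last):
  File "<stdin>", line 4, in <module>
  File "h.py", line 26, in blob
    n,l,s,c=cv2.connectedComponentsWithStats(m); i=1+np.argmax(s[1:,4])
                                                     ~~~~~~~~~^^^^^^^^^
    return _wrapfunc(a, 'argmax', axis=axis, out=out, **kwds)
    return bound(*args, **kwds)
ValueError: attempt to get argmax of an empty sequence
```

The pivot is working, with only about 5 N of push. I'll go the rest of the way.

{"api": "move_arm", "payload": {"plan": [{"x": 0, "y": 0, "z": 0.004, "yaw": 0, "fingers": 1}, {"x": 0, "y": 0, "z": 0.008, "yaw": 0, "fingers": 1}, {"x": 0, "y": 0, "z": 0.011, "yaw": 0, "fingers": 1}, {"x": 0, "y": 0, "z": 0.011, "yaw": 0, "fingers": 1}]}}

```text
time: 18.1
eef_pos: [0.5026, -0.3645, 0.0226]
tcp_rot: [0.599, 0.801, -0.001, 0.003]
contact_force: [1.4, -4.3, 4.4]
opening: 0.297
finger_force: 34.4
```

{"api": "move_arm", "payload": {"plan": [{"x": 0, "y": 0, "z": -0.03, "yaw": 0, "fingers": 1}, {"x": 0, "y": 0, "z": -0.08, "yaw": 0, "fingers": 1}, {"x": 0, "y": 0, "z": -0.12, "yaw": 0, "fingers": 1}, {"x": 0, "y": 0, "z": -0.12, "yaw": 0, "fingers": 1}], "force": 50}}

```text
time: 18.5
eef_pos: [0.5041, -0.3645, 0.1478]
tcp_rot: [0.599, 0.801, -0.001, 0.006]
contact_force: [0.3, 0.4, -1.3]
opening: 0.296
finger_force: 51.8
```

Run:
```python
from h import *
go([*r2w(-.067-.175*np.cos(.56),-.112),.037+.18*np.sin(.56)-.0505],np.pi+A)
```

```text
shift [0.2423 0.0068 0.0634] yaw -1.3208 from [ 0.5041 -0.3645  0.1478] heading 1.8581 t 18.5
```

{"api": "move_arm", "payload": {"plan": [{"x": 0.242, "y": 0.007, "z": 0, "yaw": -1.32, "fingers": 1}, {"x": 0.242, "y": 0.007, "z": 0, "yaw": -1.32, "fingers": 1}, {"x": 0.242, "y": 0.007, "z": 0, "yaw": -1.32, "fingers": 1}, {"x": 0.242, "y": 0.007, "z": 0, "yaw": -1.32, "fingers": 1}, {"x": 0.242, "y": 0.007, "z": 0, "yaw": -1.32, "fingers": 1}]}}

```text
time: 19.0
eef_pos: [0.4367, -0.1248, 0.1382]
tcp_rot: [0.261, 0.965, 0.001, -0.003]
contact_force: [0.8, 0.3, -0.6]
opening: 0.299
finger_force: 51.7
```

Run:
```python
from h import *
go([*r2w(-.067-.18*np.cos(.56),-.112),.148],np.pi+A)
```

```text
shift [-0.0043 -0.0044 -0.0098] yaw -0.5648 from [ 0.4367 -0.1248  0.1382] heading 2.6141 t 19.0
```

{"api": "move_arm", "payload": {"plan": [{"x": -0.004, "y": -0.004, "z": -0.01, "yaw": -0.565, "fingers": 1}, {"x": -0.004, "y": -0.004, "z": -0.01, "yaw": -0.565, "fingers": 1}, {"x": -0.004, "y": -0.004, "z": -0.01, "yaw": -0.565, "fingers": 1}, {"x": -0.004, "y": -0.004, "z": -0.01, "yaw": -0.565, "fingers": 1}, {"x": -0.004, "y": -0.004, "z": -0.01, "yaw": -0.565, "fingers": 1}]}}

```text
time: 19.5
eef_pos: [0.4394, -0.1326, 0.1487]
tcp_rot: [-0.016, 1.0, 0.001, -0.002]
contact_force: [-0.2, 0.5, -0.9]
opening: 0.297
finger_force: 51.7
```

Run:
```python
from h import *
st=ctrl.get_state();e=st["eef_pos"];print(e,st["dq"].max())
t=ctrl.read_camera("top");s=ctrl.read_camera("scene")
for n,im,f in (("t",t,mask(t,(20,120,60),(32,255,255),(340,150,410,240))),("s",s,mask(s,(20,120,60),(32,255,255),(200,90,330,215)))):
    try:
        q=blob(f);print(n,q[:3]); 
        if n=="t":p=q
    except Exception as ex: print(n,"none")
try: print(tri(p[0],q[0]))
except Exception: pass
r=np.vstack([mask(s,(0,100,30),(6,255,255),(200,90,330,215)),mask(s,(172,100,30),(180,255,255),(200,90,330,215))]);print("red",r.sum()/255)
a=s[60:230,170:350,::-1];a=cv2.resize(a,None,fx=3,fy=3,interpolation=cv2.INTER_CUBIC)
b=t[150:260,330:420,::-1];b=cv2.resize(b,None,fx=3,fy=3,interpolation=cv2.INTER_CUBIC)[:330]
b=np.vstack([b,np.zeros((a.shape[0]-b.shape[0],b.shape[1],3),np.uint8)])
cv2.imwrite("pics/d1.png",cv2.resize(np.hstack([a,b]),None,fx=.95,fy=.95))
```

```text
[ 0.4394 -0.1326  0.1487] 0.0862262588509406
t (array([381.5731, 218.5415]), np.int32(253), ((381.6598815917969, 219.73858642578125), (17.669267654418945, 18.025503158569336), 85.91438293457031))
s (array([251.2988, 168.997 ]), np.int32(338), ((251.2117919921875, 169.33840942382812), (19.758472442626953, 18.833328247070312), 82.40535736083984))
[[ 0.5113 -0.1311  0.1789  0.0009]]
red 8.0
```

View pics/d1.png

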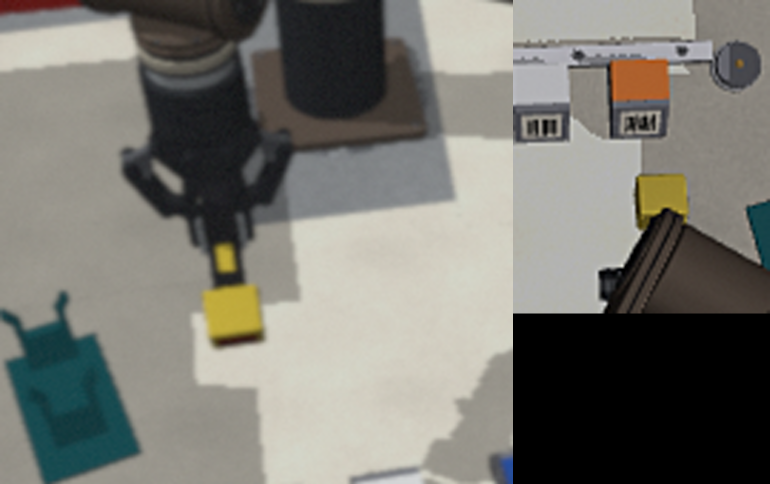

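The scanner is nose-down: the head is at (233,313) on the left, with its window foreshortened below it. Triangulation gives a pitch of about 28 degrees, which is inside 35 ± 15. Next I work out the aim.

Run:
```python
from h import *
e=ctrl.get_state()["eef_pos"];th=np.radians(28)
L=r2w(-.07,-.112); org=np.array([.437,-.134,.1985]); 
tgt=np.r_[r2w(-.07-.175*np.cos(th),-.112),.037+.175*np.sin(th)]
print(tgt,w2r(org)); go(e+(tgt-org)+[0,0.0,0],np.pi+A)
# button check: intersect the scene ray with the vertical plane y=-.132
o,d=ray("scene",[(170+225/2.85,60+258/2.85)]);k=(-.1325-o[1])/d[0,1];print("button",o+k*d[0])
```

```text
[ 0.4333 -0.131   0.1192] [-0.2209 -0.1151]
shift [0.0034 0.003  0.0794] yaw -0.0085 from [ 0.4399 -0.133   0.1493] heading -3.1128 t 19.6
button [ 0.4631 -0.1325  0.191 ]
```

Run:
```python
from h import *
for d in(20,24,28,32,36,40,44):
    th=np.radians(d);c,s=np.cos(th),np.sin(th);f=lambda x,z:[.4385+x*c+z*s,-.134+x*.037,.199-x*s+z*c]
    print(d,proj("scene",[f(31,15) if 0 else f(.031,.016),f(.055,.018),f(.095,.018),f(.095,-.018)]).round(1).tolist(),proj("top",[f(.055,.018),f(.095,.018)]).round(1).tolist())
```

```text
20 [[248.3, 149.5], [249.7, 158.6], [252.1, 174.8], [253.7, 181.1]] [[382.9, 224.4], [381.7, 209.6]]
24 [[248.5, 150.4], [249.9, 159.8], [252.5, 176.5], [253.9, 181.6]] [[382.7, 224.5], [381.4, 210.2]]
28 [[248.6, 151.2], [250.1, 160.9], [252.8, 177.9], [254.1, 181.9]] [[382.5, 224.7], [381.1, 211.0]]
32 [[248.7, 151.9], [250.3, 161.9], [253.1, 179.1], [254.3, 182.0]] [[382.4, 225.0], [380.8, 211.9]]
36 [[248.9, 152.6], [250.5, 162.8], [253.4, 180.1], [254.4, 181.9]] [[382.2, 225.5], [380.6, 213.0]]
40 [[249.0, 153.3], [250.7, 163.6], [253.6, 180.9], [254.5, 181.6]] [[382.0, 226.0], [380.3, 214.2]]
44 [[249.1, 153.8], [250.9, 164.2], [253.8, 181.4], [254.5, 181.1]] [[381.9, 226.6], [380.1, 215.6]]
```

{"api": "move_arm", "payload": {"plan": [{"x": 0.003, "y": 0.003, "z": 0.03, "yaw": -0.008, "fingers": 1}, {"x": 0.003, "y": 0.003, "z": 0.06, "yaw": -0.008, "fingers": 1}, {"x": 0.003, "y": 0.003, "z": 0.079, "yaw": -0.008, "fingers": 1}, {"x": 0.003, "y": 0.003, "z": 0.079, "yaw": -0.008, "fingers": 1}, {"x": 0.003, "y": 0.003, "z": 0.079, "yaw": -0.008, "fingers": 1}]}}

```text
time: 20.1
eef_pos: [0.4376, -0.1307, 0.0717]
tcp_rot: [-0.019, 1.0, 0.0, -0.0]
contact_force: [-0.6, 0.1, -1.6]
opening: 0.296
finger_force: 51.7
```

Run:
```python
from h import *
e=ctrl.get_state()["eef_pos"]
t=ctrl.read_camera("top");s=ctrl.read_camera("scene")
p=blob(mask(t,(20,120,60),(32,255,255),(340,170,410,250)));q=blob(mask(s,(20,120,60),(32,255,255),(200,90,330,240)));P=tri(p[0],q[0])[0];print(P,e)
for d in (26,29,32):
    th=np.radians(d);c,k=np.cos(th),np.sin(th);u=np.array([c*np.cos(A),c*np.sin(A),-k]);n=np.array([k,0,c])
    h=P[:3]-.017*n; L=np.r_[r2w(-.07,-.112),.037];v=L-h;a=v@u;print(d,"label x in scanner",.075+a,"perp",v-a*u)
```

```text
[ 0.5089 -0.1293  0.1012  0.0004] [ 0.4376 -0.1307  0.0717]
26 label x in scanner 0.17410758603045756 perp [-0.0027  0.0007 -0.0055]
29 label x in scanner 0.17518147350326463 perp [-0.0005  0.0008 -0.0008]
32 label x in scanner 0.1759808117114145 perp [0.0023 0.0009 0.0037]
```

Aimed: label at 0.175 m along the beam, perpendicular error at most about 6 mm. Hold.

{"api": "move_arm", "payload": {"plan": [{"x": 0, "y": 0, "z": 0, "yaw": 0, "fingers": 1}, {"x": 0, "y": 0, "z": 0, "yaw": 0, "fingers": 1}, {"x": 0, "y": 0, "z": 0, "yaw": 0, "fingers": 1}, {"x": 0, "y": 0, "z": 0, "yaw": 0, "fingers": 1}, {"x": 0, "y": 0, "z": 0, "yaw": 0, "fingers": 1}]}}

```text
time: 20.7
eef_pos: [0.4378, -0.1309, 0.072]
tcp_rot: [-0.02, 1.0, -0.0, 0.0]
contact_force: [0.2, -0.2, -1.5]
opening: 0.296
finger_force: 51.7
```

{"api": "move_arm", "payload": {"plan": [{"x": 0, "y": 0, "z": 0, "yaw": 0, "fingers": 1}, {"x": 0, "y": 0, "z": 0, "yaw": 0, "fingers": 1}, {"x": 0, "y": 0, "z": 0, "yaw": 0, "fingers": 1}, {"x": 0, "y": 0, "z": 0, "yaw": 0, "fingers": 1}, {"x": 0, "y": 0, "z": 0, "yaw": 0, "fingers": 1}]}}

```text
time: 21.2
eef_pos: [0.4378, -0.1309, 0.0718]
tcp_rot: [-0.02, 1.0, 0.0, -0.0]
contact_force: [0.1, -0.1, -0.5]
opening: 0.297
finger_force: 51.7
```

{"api": "move_arm", "payload": {"plan": [{"x": 0, "y": 0, "z": 0, "yaw": 0, "fingers": 1}, {"x": 0, "y": 0, "z": 0, "yaw": 0, "fingers": 1}, {"x": 0, "y": 0, "z": 0, "yaw": 0, "fingers": 1}, {"x": 0, "y": 0, "z": 0, "yaw": 0, "fingers": 1}, {"x": 0, "y": 0, "z": 0, "yaw": 0, "fingers": 1}]}}

```text
time: 21.7
eef_pos: [0.4378, -0.1309, 0.0718]
tcp_rot: [-0.02, 1.0, -0.0, -0.0]
contact_force: [0.4, 0.9, -0.8]
opening: 0.298
finger_force: 51.7
```

Run:
```python
from h import *
e=ctrl.get_state()["eef_pos"];print(e)
go([*rest(-.0,.13),.0715],np.pi+.281)
```

```text
[ 0.4378 -0.1309  0.0718]
shift [ 0.0361 -0.0443  0.0003] yaw -0.2418 from [ 0.4378 -0.1309  0.0718] heading -3.1024 t 21.7
```

The hold is done. Next I carry the scanner to the open bench beside the rest (-y side) and level it by pressing the nose on the bench.

{"api": "move_arm", "payload": {"plan": [{"x": 0.01, "y": 0, "z": -0.04, "yaw": 0, "fingers": 1}, {"x": 0.02, "y": 0, "z": -0.08, "yaw": 0, "fingers": 1}, {"x": 0.02, "y": -0.045, "z": -0.09, "yaw": -0.1, "fingers": 1}, {"x": 0.01, "y": -0.09, "z": -0.09, "yaw": -0.24, "fingers": 1}, {"x": 0.0, "y": -0.135, "z": -0.09, "yaw": -0.242, "fingers": 1}]}}

```text
time: 22.2
eef_pos: [0.4437, -0.2675, 0.1632]
tcp_rot: [-0.142, 0.99, -0.001, 0.001]
contact_force: [0.3, 0.3, -2.1]
opening: 0.3
finger_force: 51.7
```

Run:
```python
from h import *
go([*rest(0,-.12),.16],np.pi+.281)
```

```text
shift [ 0.0139 -0.1515  0.0036] yaw 0.0031 from [ 0.4437 -0.2675  0.1632] heading -2.8575 t 22.2
```

{"api": "move_arm", "payload": {"plan": [{"x": 0.014, "y": -0.05, "z": 0, "yaw": 0.003, "fingers": 1}, {"x": 0.014, "y": -0.1, "z": 0, "yaw": 0.003, "fingers": 1}, {"x": 0.014, "y": -0.15, "z": 0, "yaw": 0.003, "fingers": 1}, {"x": 0.014, "y": -0.152, "z": 0.045, "yaw": 0.003, "fingers": 1}, {"x": 0.014, "y": -0.152, "z": 0.09, "yaw": 0.003, "fingers": 1}]}}

```text
time: 22.7
eef_pos: [0.473, -0.4194, 0.0726]
tcp_rot: [-0.138, 0.99, -0.002, 0.001]
contact_force: [-0.3, -0.2, -2.5]
opening: 0.294
finger_force: 51.8
```

{"api": "move_arm", "payload": {"plan": [{"x": 0, "y": 0, "z": 0.03, "yaw": 0, "fingers": 1}, {"x": 0, "y": 0, "z": 0.05, "yaw": 0, "fingers": 1}, {"x": 0, "y": 0, "z": 0.06, "yaw": 0, "fingers": 1}, {"x": 0, "y": 0, "z": 0.06, "yaw": 0, "fingers": 1}], "force": 25}}

```text
time: 23.1
eef_pos: [0.471, -0.4147, 0.01]
tcp_rot: [-0.139, 0.99, 0.001, -0.001]
contact_force: [0.1, -0.7, -1.9]
opening: 0.299
finger_force: 51.7
```

{"api": "move_arm", "payload": {"plan": [{"x": 0.001, "y": 0, "z": 0.004, "yaw": 0, "fingers": 1}, {"x": 0.004, "y": 0, "z": 0.009, "yaw": 0, "fingers": 1}, {"x": 0.007, "y": 0, "z": 0.014, "yaw": 0, "fingers": 1}]}}

```text
time: 23.4
eef_pos: [0.4667, -0.4194, 0.0008]
tcp_rot: [-0.139, 0.99, -0.002, 0.002]
contact_force: [-1.3, 1.7, 6.2]
opening: 0.302
finger_force: 52.3
```

{"api": "move_arm", "payload": {"plan": [{"x": 0.003, "y": 0, "z": 0.005, "yaw": 0, "fingers": 1}, {"x": 0.005, "y": 0, "z": 0.01, "yaw": 0, "fingers": 1}]}}

```text
time: 23.6
eef_pos: [0.461, -0.421, -0.0092]
tcp_rot: [-0.139, 0.99, -0.002, 0.001]
contact_force: [-3.8, -0.0, 6.4]
opening: 0.295
finger_force: 51.8
```

{"api": "move_arm", "payload": {"plan": [{"x": 0.002, "y": 0, "z": 0.005, "yaw": 0, "fingers": 1}, {"x": 0.004, "y": 0, "z": 0.009, "yaw": 0, "fingers": 1}, {"x": 0.005, "y": 0, "z": 0.011, "yaw": 0, "fingers": 1}, {"x": 0.005, "y": 0, "z": 0.011, "yaw": 0, "fingers": 1}]}}

```text
time: 24.0
eef_pos: [0.4561, -0.4222, -0.0212]
tcp_rot: [-0.138, 0.99, -0.002, 0.001]
contact_force: [-1.9, -1.1, 5.3]
opening: 0.298
finger_force: 51.2
```

{"api": "move_arm", "payload": {"plan": [{"x": 0, "y": 0, "z": 0.002, "yaw": 0, "fingers": 1}, {"x": 0, "y": 0, "z": 0.002, "yaw": 0, "fingers": 1}]}}

```text
time: 24.2
eef_pos: [0.4559, -0.4222, -0.0233]
tcp_rot: [-0.138, 0.99, -0.002, 0.0]
contact_force: [-3.0, -1.4, 6.0]
opening: 0.292
finger_force: 51.5
```

{"api": "move_arm", "payload": {"plan": [{"x": 0.001, "y": 0, "z": 0.002, "yaw": 0, "fingers": 1}, {"x": 0.001, "y": 0, "z": 0.004, "yaw": 0, "fingers": 1}, {"x": 0.001, "y": 0, "z": 0.004, "yaw": 0, "fingers": 1}]}}

```text
time: 24.5
eef_pos: [0.4549, -0.4223, -0.0277]
tcp_rot: [-0.138, 0.99, -0.002, 0.0]
contact_force: [-2.6, -2.5, 5.9]
opening: 0.3
finger_force: 51.3
```

{"api": "move_arm", "payload": {"plan": [{"x": 0, "y": 0, "z": -0.04, "yaw": 0, "fingers": 1}, {"x": 0, "y": 0, "z": -0.09, "yaw": 0, "fingers": 1}, {"x": 0, "y": 0, "z": -0.135, "yaw": 0, "fingers": 1}, {"x": 0, "y": 0, "z": -0.14, "yaw": 0, "fingers": 1}, {"x": 0, "y": 0, "z": -0.14, "yaw": 0, "fingers": 1}]}}

```text
time: 25.0
eef_pos: [0.4552, -0.421, 0.1124]
tcp_rot: [-0.139, 0.99, -0.001, 0.001]
contact_force: [0.4, -0.8, -1.3]
opening: 0.299
finger_force: 50.6
```

Run:
```python
from h import *
e=ctrl.get_state()["eef_pos"]
t=ctrl.read_camera("top");s=ctrl.read_camera("scene")
p=blob(mask(t,(20,120,60),(32,255,255),(440,170,540,280)));q=blob(mask(s,(20,120,60),(32,255,255),(80,100,200,240)));P=tri(p[0],q[0])[0]
print(p[:2],q[:2],P,e,P[:3]-e,"fwd/side",np.array([[np.cos(.281),np.sin(.281)],[-np.sin(.281),np.cos(.281)]])@(P[:2]-e[:2]))
go([*rest(0,0),e[2]],np.pi+.281)
```

```text
(array([486.8229, 211.8745]), np.int32(271)) (array([129.6381, 192.2413]), np.int32(373)) [ 0.5287 -0.3999  0.1701  0.0034] [ 0.4552 -0.421   0.1124] [0.0735 0.0211 0.0578] fwd/side [ 0.0765 -0.0001]
shift [-0.0189  0.1168 -0.0036] yaw -0.0025 from [ 0.4535 -0.419   0.1083] heading -2.8631 t 25.1
```

Level again to within about 2–3 degrees. Back over the rest now.

{"api": "move_arm", "payload": {"plan": [{"x": -0.019, "y": 0.045, "z": 0, "yaw": -0.003, "fingers": 1}, {"x": -0.019, "y": 0.09, "z": 0, "yaw": -0.003, "fingers": 1}, {"x": -0.019, "y": 0.117, "z": 0, "yaw": -0.003, "fingers": 1}, {"x": -0.019, "y": 0.117, "z": 0, "yaw": -0.003, "fingers": 1}, {"x": -0.019, "y": 0.117, "z": 0, "yaw": -0.003, "fingers": 1}]}}

```text
time: 25.6
eef_pos: [0.4397, -0.3016, 0.1085]
tcp_rot: [-0.141, 0.99, 0.001, -0.001]
contact_force: [0.3, -0.2, -2.0]
opening: 0.3
finger_force: 50.5
```

Run:
```python
from h import *
e=ctrl.get_state()["eef_pos"]
go([*rest(0,0),.0155],np.pi+.281)
t=ctrl.read_camera("top");s=ctrl.read_camera("scene")
p=blob(mask(t,(20,120,60),(32,255,255),(405,170,540,280)));q=blob(mask(s,(20,120,60),(32,255,255),(80,100,260,240)));P=tri(p[0],q[0])[0];print(P,e)
```

```text
shift [-0.0001 -0.0002  0.093 ] yaw 0.0012 from [ 0.4397 -0.3016  0.1085] heading -2.8594 t 25.6
[ 0.5133 -0.2821  0.167   0.0007] [ 0.4397 -0.3016  0.1085]
```

{"api": "move_arm", "payload": {"plan": [{"x": 0, "y": 0, "z": 0.035, "yaw": 0, "fingers": 1}, {"x": 0, "y": 0, "z": 0.06, "yaw": 0, "fingers": 1}, {"x": 0, "y": 0, "z": 0.075, "yaw": 0, "fingers": 1}, {"x": 0, "y": 0, "z": 0.082, "yaw": 0, "fingers": 1}, {"x": 0, "y": 0, "z": 0.085, "yaw": 0, "fingers": 1}]}}

```text
time: 26.2
eef_pos: [0.4397, -0.3021, 0.0254]
tcp_rot: [-0.14, 0.99, 0.002, -0.001]
contact_force: [-4.5, 6.0, 8.2]
opening: 0.298
finger_force: 51.8
```

{"api": "move_arm", "payload": {"plan": [{"x": 0, "y": 0, "z": 0.003, "yaw": 0, "fingers": 1}, {"x": 0, "y": 0, "z": 0.006, "yaw": 0, "fingers": 1}, {"x": 0, "y": 0, "z": 0.008, "yaw": 0, "fingers": 1}]}}

```text
time: 26.5
eef_pos: [0.4404, -0.3016, 0.0184]
tcp_rot: [-0.139, 0.99, 0.002, -0.0]
contact_force: [-1.7, 6.7, 1.7]
opening: 0.298
finger_force: 51.1
```

{"api": "move_arm", "payload": {"plan": [{"x": 0, "y": 0, "z": 0.002, "yaw": 0, "fingers": 1}, {"x": 0, "y": 0, "z": 0.003, "yaw": 0, "fingers": 1}, {"x": 0, "y": 0, "z": 0.003, "yaw": 0, "fingers": 1}]}}

```text
time: 26.8
eef_pos: [0.4405, -0.3016, 0.0155]
tcp_rot: [-0.139, 0.99, 0.002, -0.0]
contact_force: [-2.6, 6.4, 1.8]
opening: 0.298
finger_force: 51.2
```

Run:
```python
from h import *
st=ctrl.get_state();print(st["eef_pos"],st["contact_force"])
t=ctrl.read_camera("top");s=ctrl.read_camera("scene")
p=blob(mask(t,(20,120,60),(32,255,255),(415,200,450,240)));q=blob(mask(s,(20,120,60),(32,255,255),(150,170,240,240)));print(p[:2],q[:2],tri(p[0],q[0]))
```

```text
[ 0.4405 -0.3016  0.0155] [-2.6237  6.3693  1.8275]
(array([432.0714, 217.9509]), np.int32(224)) (array([194.7657, 207.2772]), np.int32(303)) [[ 0.5141 -0.2815  0.0751  0.0006]]
```

{"api": "move_arm", "payload": {"plan": [{"x": 0, "y": 0, "z": 0.002, "yaw": 0, "fingers": 1}, {"x": 0, "y": 0, "z": 0.003, "yaw": 0, "fingers": 1}, {"x": 0, "y": 0, "z": 0.003, "yaw": 0, "fingers": 1}]}}

```text
time: 27.2
eef_pos: [0.4404, -0.3016, 0.0152]
tcp_rot: [-0.139, 0.99, 0.003, -0.001]
contact_force: [-9.4, 11.8, 16.9]
opening: 0.301
finger_force: 53.3
```

{"api": "move_arm", "payload": {"plan": [{"x": 0, "y": 0, "z": 0.001, "yaw": 0, "fingers": 1}, {"x": 0, "y": 0, "z": 0.001, "yaw": 0, "fingers": 1}]}}

```text
time: 27.4
eef_pos: [0.4404, -0.3016, 0.0151]
tcp_rot: [-0.139, 0.99, 0.003, -0.001]
contact_force: [-12.7, 14.0, 22.5]
opening: 0.298
finger_force: 54.0
```

Seated: z has stopped and the force is rising. I'll relieve it, open and retreat.

{"api": "move_arm", "payload": {"plan": [{"x": 0, "y": 0, "z": -0.004, "yaw": 0, "fingers": 1}, {"x": 0, "y": 0, "z": -0.004, "yaw": 0, "fingers": 0.5}, {"x": 0, "y": 0, "z": -0.004, "yaw": 0, "fingers": 0.2}, {"x": 0, "y": 0, "z": -0.004, "yaw": 0, "fingers": 0}, {"x": 0, "y": 0, "z": -0.004, "yaw": 0, "fingers": 0}]}}

```text
time: 27.9
eef_pos: [0.4411, -0.3037, 0.0152]
tcp_rot: [-0.14, 0.99, -0.001, 0.0]
contact_force: [0.0, 1.2, -0.3]
opening: 0.955
finger_force: 0.0
```

{"api": "move_arm", "payload": {"plan": [{"x": 0, "y": 0, "z": -0.02, "yaw": 0, "fingers": 0}, {"x": 0, "y": 0, "z": -0.06, "yaw": 0, "fingers": 0}, {"x": 0, "y": 0, "z": -0.1, "yaw": 0, "fingers": 0}, {"x": 0, "y": 0, "z": -0.14, "yaw": 0, "fingers": 0}, {"x": 0, "y": 0, "z": -0.18, "yaw": 0, "fingers": 0}]}}

```text
time: 28.4
eef_pos: [0.4405, -0.303, 0.1965]
tcp_rot: [-0.14, 0.99, -0.0, 0.0]
contact_force: [1.4, -0.3, -0.8]
opening: 1.002
finger_force: 0.0
```

Run:
```python
from h import *
st=ctrl.get_state();print(st["eef_pos"],st["contact_force"],st["opening"],st["time"])
t=ctrl.read_camera("top");s=ctrl.read_camera("scene")
p=blob(mask(t,(20,120,60),(32,255,255),(415,200,450,240)));q=blob(mask(s,(20,120,60),(32,255,255),(150,170,240,240)));print(p[:2],q[:3],tri(p[0],q[0]))
for n,im,bx,b2 in (("top",t,(350,160,410,230),(270,160,320,220)),("scene",s,(230,190,300,260),(320,190,385,260))):
    for lo,hi,b in (((5,150,90),(18,255,255),bx),((105,120,60),(125,255,255),b2)):
        q=blob(mask(im,lo,hi,b));print(n,w2r(onz(n,q[0],.056)[0]))
```

```text
[ 0.4405 -0.303   0.1965] [ 1.3949 -0.2772 -0.7981] 1.0018731161435692 28.4
(array([432.2952, 218.8502]), np.int32(227)) (array([194.4339, 206.1966]), np.int32(295), ((195.20001220703125, 208.10000610351562), (21.187259674072266, 18.657434463500977), 71.56504821777344)) [[ 0.5116 -0.282   0.0763  0.0004]]
top [-0.0294 -0.1117]
top [-0.0293  0.1132]
scene [-0.0288 -0.1117]
scene [-0.0289  0.1122]
```

```bash
python3 -c "
from plant import ctrl
print(ctrl.sign_off())"
```

```text
the job is handed in; nothing more can be done
None
```

I handed the job in at 28.4 s of the 72 s allowed: the units are flush, the label was aimed at and held for over 1 s, and the scanner is back in its rest within about 3 mm of its start. I measured these from the camera images, and the hand-in returned no verdict.

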